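Lay out the stirrer service kit

ROBOT

A 6-joint arm with a two-finger parallel gripper is mounted at the origin on a cart in front of the work surface, level with it; the furniture and walls round the work are solid. World frame = base frame: x ahead of the robot, y to its left, z up, the work surface at z = 0. Lengths are in m, angles in rad, forces in N, time in s.
With the tool pointing down it reaches from about 0.4 to 0.825 m from the base axis. Payload 7 kg.
Tool frame: the origin (TCP) lies midway between the tips of the shut fingers; the grasp point (between the pads) lies 19 mm behind it; z points along the fingers, x is the direction in which the jaws open and shut, and the axes are right-handed (so a half turn about z gives the same grasp; the last joint's range is limited). The gripper opens to 88 mm and grips with 3 to 60 N. Pads are 19 mm wide; open, the fingers measure 130 mm over their backs; the gripper's body (78 mm by 193 mm) begins 47 mm behind the grasp point.
Start: joints at [-0.893, 0.359, 0.012, 0, -1.224, -0.288], TCP at [0.256, -0.624, 0.227] pointing down, gripper open.
Joint ranges: [-3.07, 3.07], [-1.43, 2.12], [-1.02, 1.25], [-3.03, 1.67], [-3.05, -0], [-3.03, 3.03]. Speed limits (rad/s): [2.39, 2.39, 3.01, 3.14, 3.14, 3.14].

INTERFACE

Orientations are given as [roll, pitch, yaw] about the fixed x, y, z axes, in that order (R = Rz(yaw) Ry(pitch) Rx(roll)).
In Python, from station import arm, grab_frame, camera_params gives the robot as it stands.
- The arm moves only by the shell command python3 -m handwheel 'ROWS' [FORCE]. ROWS is JSON, a list that holds one entry, the list of rows, each a list of 5 numbers: the finger opening in m, from 0 to 0.0876, then the shift along the tool's x, y, z in m, then the turn about the tool's z in degrees. A call has 1 to 20 rows; each row is the pose to reach, as a shift and turn from the pose measured when the call began, along the tool's axes at that moment; what a row does not reach only later rows make up. A row lasts 1/12 s, in which the tool goes at most 41.7 mm and 7.16 degrees, less where a joint would pass 70% of its speed; a pose out of reach is approached as far as the arm can. A call with a gripper value outside its range is refused whole. The fingers move at their own pace and stop on an object; FORCE is the grip in N (left out, the last holds). Time passes only in rows, so rows that repeat a pose let the fingers close. It gives the time, the measured TCP pose, the force and the opening at its end, in the units of the state.
- arm.get_state(): the state, without advancing time (a new reading comes with each control period).
- grab_frame(name): name is "scene" or "top" or "wrist"; returns the picture (420x560x3 uint8, blue, green, red); there is no depth.
- camera_params(name): a dict with "intrinsics" (3x3 intrinsics, pixels), "R" (3x3) and "t" (3): a world point X has camera coordinates R X + t; the wrist camera has in their place "tool_from_camera" (4x4, takes a point from camera to tool coordinates, whose origin is the TCP and whose axes are the tool frame's). Camera axes: x right, y down, z forward; pixel columns grow to the right and rows downward; lengths in m; the calibration is good to about 2 mm. A picture is of the moment at which its call begins: read the wrist's pose just before it. camera_params takes no time and is no camera call.
- arm.job_done(): hands the job in, once; it reports no verdict.
The state is a dict: "t": time; "q": joint angles; "qd": joint speeds; "joint_efforts": joint torques, N m; "eef_pos": TCP position; "ee_rot": TCP orientation; "force": force on the tool from outside, world axes, zero at the start; "moment": the same for the moment, N m; "width": finger opening in m.
Only numpy, scipy, OpenCV 4.12 (cv2) and the standard library are available. Lean on these libraries where they do the work, as an engineer would, in place of code of your own. Each camera call takes 0.05 s, during which the arm holds its last target.

TASK

Move the four spare parts from the dark mat to the tray and lay out the stirrer service kit there, along the tray's middle line. The stirrer paddle lies flat in the centre of the tray and the shaft coupling stands upright on top of its hub; the vial stands to the left of the paddle (as seen from the robot), half-way between the centre of the tray and its left end, and the breaker stands to the right, half-way between the centre and the right end, with its long side across the tray's length. Keep the vial upright throughout and leave the two dropper bottles and the stoppered flask where they are.

Things in the scene. Friction and masses are not known exactly. Their poses are not given: they have to be found in the camera images.
- tray: Fixed shallow grey tray, 320 mm along y (left-right), 130 mm along x (away from the robot). Origin: centre of its underside, on the work surface; floor 3 mm thick, rim 9 mm, end handles 15 mm high. Vial's place: y = +80 mm (left), breaker's: y = -80 mm, x = 0. Fixed tanks stand behind, 165 mm high, motors to 250 mm, fronts 0.575 m ahead of the robot base: keep the gripper clear.
- paddle_mid (a point): Loose grey stirrer paddle, starts flat on the dark mat (280 x 150 x 2 mm, fixed, beside the tray): round hub of 20 mm diameter with four blades along its x and y axes, each about 12 mm wide and reaching 35 mm from the centre; 20 mm high, hub top 19 mm above its underside; 50 g. Point at its centre, 10 mm above its underside, z up. Fingers closing at 45 degrees to the blades go down between them and close to about 40 mm; a single blade can also be pinched.
- coupling_mid (a point): Loose grey shaft coupling, an upright cylinder 20 mm in diameter and 25 mm high, 18 g, starts standing on the dark mat. Point at its centre, 12.5 mm up, z up.
- vial_mid (a point): Loose glass sample vial with a white cap, 28 mm in diameter and 60 mm high, 25 g, starts standing on the dark mat. Point at its centre, 30 mm up, z up.
- breaker_mid (a point): Loose white two-pole circuit breaker with a red toggle on top: block 74 mm long (its x axis), 36 mm wide (its y axis), 40 mm high with a step in the middle up to 54 mm and the toggle to 62 mm; 160 g; starts on its flat underside on the dark mat. Point at its centre, 31 mm above its underside, z up. In the tray its x axis lies along the tray's x axis, either way round.
- dropper_mid (a point): Bystander: brown dropper bottle with a black bulb, 33 mm in diameter, 99 mm high, at the right of the work. Point 50 mm up its axis. Leave alone.
- flask_mid (a point): Bystander: stoppered conical flask, 64 mm in diameter, 117 mm high, at the far right. Point 58 mm up its axis. Leave alone.
- bottle_mid (a point): Bystander: brown dropper bottle with a red bulb, 33 mm in diameter, 99 mm high, at the far left. Point 50 mm up its axis. Leave alone.

How it is judged:
At the end, for the whole second after the job is handed in: Paddle flat on the tray floor, within 15 mm of its centre; coupling upright on the hub, within 8 mm; vial upright 80 mm left and breaker on its underside 80 mm right of the tray's centre, each within 15 mm along and across, breaker square across within 0.17 rad; all released, at rest (x of paddle_mid in the frame of tray between -0.015 and 0.015 m and y of paddle_mid in the frame of tray between -0.015 and 0.015 m and z of paddle_mid in the frame of tray between 0.009 and 0.017 m and angle between each of paddle_mid, vial_mid, breaker_mid's own z axis and vertical below 0.1 rad and horizontal distance between coupling_mid and paddle_mid below 0.008 m and z of coupling_mid in the frame of paddle_mid between 0.0175 and 0.0255 m and angle between coupling_mid's own z axis and vertical below 0.12 rad and x of vial_mid in the frame of tray between -0.015 and 0.015 m and y of vial_mid in the frame of tray between 0.065 and 0.095 m and z of vial_mid in the frame of tray between 0.029 and 0.037 m and x of breaker_mid in the frame of tray between -0.015 and 0.015 m and y of breaker_mid in the frame of tray between -0.095 and -0.065 m and z of breaker_mid in the frame of tray between 0.03 and 0.038 m and angle between the x axis of breaker_mid and the x axis of tray, either way round below 0.17 rad and linear speed of each of paddle, coupling, vial, breaker below 0.02 m/s); the robot touches nothing.
It fails at once if the vial is tipped over (more than 35 degrees) (angle between vial_mid's own z axis and vertical above 0.6 rad).
It fails at once if a bystander (dropper) is displaced by more than 20 mm (distance of dropper_mid from where it was at the start of the episode above 0.02 m).
It fails at once if a bystander (flask) is displaced by more than 20 mm (distance of flask_mid from where it was at the start of the episode above 0.02 m).
It fails at once if a bystander (bottle) is displaced by more than 20 mm (distance of bottle_mid from where it was at the start of the episode above 0.02 m).
It also fails if it takes over 109 s, if anything falls off the work surface, if the arm or the gripper's body presses on something with over 40 N, if the wrist force passes 120 N, or if a joint passes its speed limit or range.

## Working session

There is one attempt and no reset: what is moved stays moved. The work goes in short steps, Python scripts to look and compute and a shell command to move; the robot and the scene stay as the last step left them, time stands still between calls to the robot, and variables do not carry over. Pictures are saved under pics/ and viewed, and the job is handed in when it is done.

```bash
mkdir -p pics && ls
python3 - <<'E'
from station import arm, grab_frame, camera_params
import cv2
for n in ("scene","top","wrist"):
    cv2.imwrite(f"pics/a_{n}.png",grab_frame(n))
    print(n,camera_params(n))
s=arm.get_state()
print({k:s[k] for k in("t","q","eef_pos","ee_rot","force","width")})
E
```

```text
pics
scene {'intrinsics': array([[482.66689338,   0.        , 277.37700079],
       [  0.        , 482.66689338, 213.13410663],
       [  0.        ,   0.        ,   1.        ]]), 'R': array([[ 0.79304285, -0.60914971,  0.00443488],
       [-0.3100586 , -0.40990588, -0.85781165],
       [ 0.5243536 ,  0.67890633, -0.51394503]]), 't': array([-0.43213082,  0.15067214,  1.31362368])}
top {'intrinsics': array([[543.90943476,   0.        , 282.68456776],
       [  0.        , 543.90943476, 219.03915052],
       [  0.        ,   0.        ,   1.        ]]), 'R': array([[ 0.18963568, -0.98173573, -0.0152728 ],
       [-0.76873781, -0.13877963, -0.62432555],
       [ 0.61080315,  0.13013518, -0.78101495]]), 't': array([-0.20646699,  0.38544818,  1.80214264])}
wrist {'intrinsics': array([[294.16385316,   0.        , 285.52125249],
       [  0.        , 294.16385316, 206.17756124],
       [  0.        ,   0.        ,   1.        ]]), 'tool_from_camera': array([[ 9.99999565e-01,  8.35705096e-04, -4.14149593e-04,
         6.04330052e-04],
       [-7.01957784e-04,  9.66727887e-01,  2.55805982e-01,
        -6.95397666e-02],
       [ 6.14148324e-04, -2.55805580e-01,  9.66728053e-01,
        -1.58865097e-01],
       [ 0.00000000e+00,  0.00000000e+00,  0.00000000e+00,
         1.00000000e+00]])}
{'t': 0.15, 'q': array([-8.92913721e-01,  3.59222184e-01,  1.12927648e-02, -2.12572976e-04,
       -1.22409668e+00, -2.88081021e-01]), 'eef_pos': array([ 0.25632346, -0.62405864,  0.22585581]), 'ee_rot': array([-3.14143486e+00, -1.23588121e-03,  1.96052546e+00]), 'force': array([-0.22270137, -0.51389679, -0.02961053]), 'width': 0.08756365305256918}
```

View pics/a_scene.png

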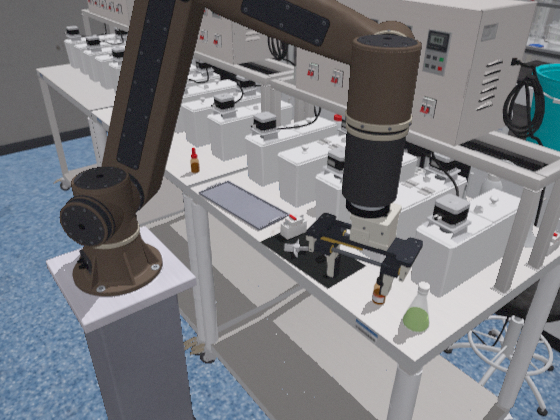

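View pics/a_top.png

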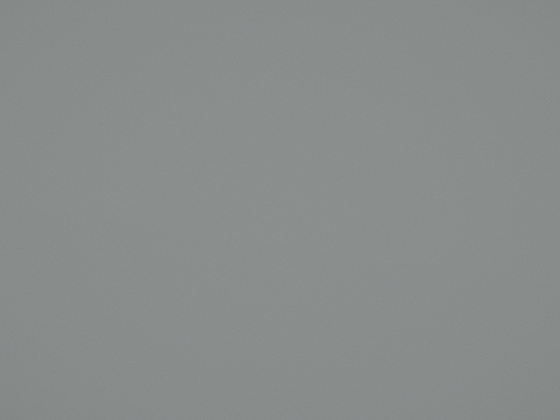

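View pics/a_wrist.png

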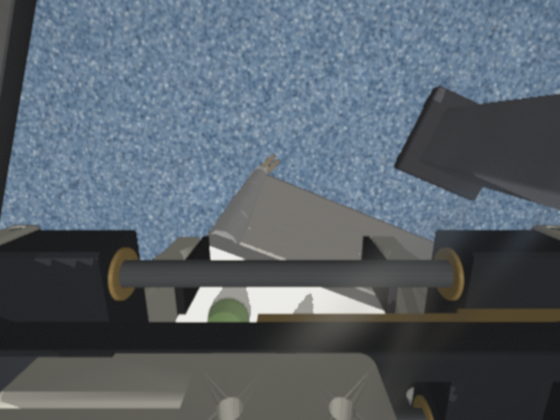

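Run:
```python
import cv2
im=cv2.imread("pics/a_scene.png")
c=im[140:340,180:460]
cv2.imwrite("pics/a_crop.png",cv2.resize(c,None,fx=2.85,fy=2.85,interpolation=cv2.INTER_CUBIC))
```

```text
(no output)
```

View pics/a_crop.png

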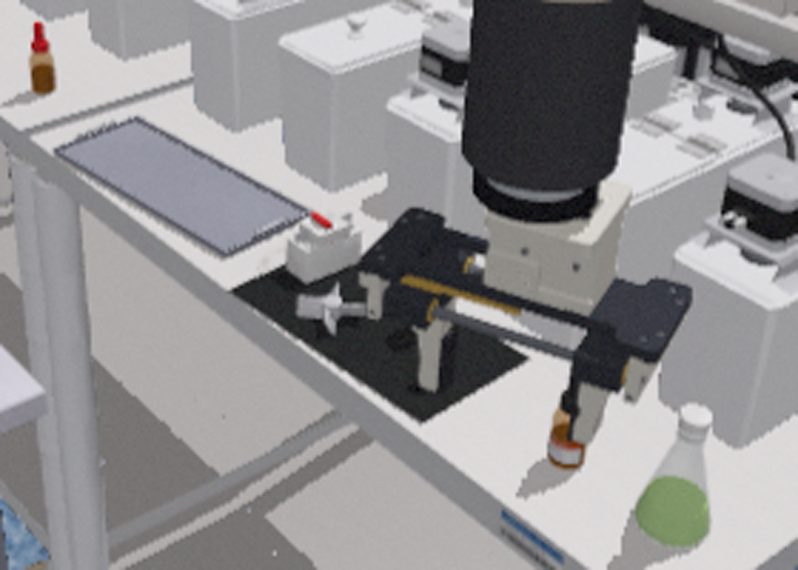

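```bash
cat > h.py <<'E'
import numpy as np, cv2
from station import arm, grab_frame, camera_params
from scipy.spatial.transform import Rotation as Ro
def ray_static(name,uv):
    c=camera_params(name);K=c["intrinsics"]
    d=np.linalg.inv(K)@np.array([uv[0],uv[1],1.]);R=c["R"]
    return -R.T@c["t"],R.T@d
def ray_wrist(state,uv):
    c=camera_params("wrist");K=c["intrinsics"];T=c["tool_from_camera"]
    R=Ro.from_euler("xyz",state["ee_rot"]).as_matrix()
    d=np.linalg.inv(K)@np.array([uv[0],uv[1],1.])
    return np.array(state["eef_pos"])+R@T[:3,3],R@(T[:3,:3]@d)
def atz(od,z):
    o,d=od
    return o+d*(z-o[2])/d[2]
def projw(state,X):
    c=camera_params("wrist");K=c["intrinsics"];T=c["tool_from_camera"]
    R=Ro.from_euler("xyz",state["ee_rot"]).as_matrix()
    p=R.T@(np.array(X)-state["eef_pos"]);p=T[:3,:3].T@(p-T[:3,3]);p=K@p
    return p[:2]/p[2]
def projs(X,name="scene"):
    c=camera_params(name);p=c["intrinsics"]@(c["R"]@np.array(X)+c["t"]);return p[:2]/p[2]
def st():
    s=arm.get_state();print("t%.2f"%s["t"],np.round(s["eef_pos"],4),np.round(s["ee_rot"],3),"q",np.round(s["q"],2),"w%.4f"%s["width"],"F",np.round(s["force"],1));return s
E
python3 - <<'E'
from h import *
for n,p,z in [("L",(55,152),.009),("FL",(137,118),.009),("FR",(310,213),.009),("N",(225,255),.009),("hub",(328,305),.021),("brk toggle",(320,219),.06),("matL",(234,292),.002),("matN",(420,421),.002),("matR",(528,357),.002),("drop",(565,465),0),("flask",(672,540),0),("bottle",(42,92),0)]:
    print(n,np.round(atz(ray_static("scene",(p[0]/2.85+180,p[1]/2.85+140)),z),3))
s=st()
E
```

```text
L [0.38  0.227 0.009]
FL [0.508 0.244 0.009]
FR [ 0.537 -0.07   0.009]
N [ 0.41  -0.083  0.009]
hub [ 0.428 -0.234  0.021]
brk toggle [ 0.484 -0.151  0.06 ]
matL [ 0.383 -0.137  0.002]
matN [ 0.396 -0.405  0.002]
matR [ 0.544 -0.398  0.002]
drop [ 0.458 -0.524  0.   ]
flask [ 0.459 -0.639  0.   ]
bottle [0.457 0.398 0.   ]
t0.15 [ 0.2563 -0.6241  0.2259] [-3.141e+00 -1.000e-03  1.961e+00] q [-0.89  0.36  0.01 -0.   -1.22 -0.29] w0.0876 F [-0.2 -0.5 -0. ]
```

```bash
python3 -m handwheel '[[[0.0876,0.05,0.06,-0.06,4],[0.0876,0.28,0.433,-0.1,17],[0.0876,0.28,0.433,-0.1,17],[0.0876,0.28,0.433,-0.1,17],[0.0876,0.28,0.433,-0.1,17],[0.0876,0.28,0.433,-0.1,17],[0.0876,0.28,0.433,-0.1,17],[0.0876,0.28,0.433,-0.1,17],[0.0876,0.28,0.433,-0.1,17],[0.0876,0.28,0.433,-0.1,17],[0.0876,0.28,0.433,-0.1,17],[0.0876,0.28,0.433,-0.1,17],[0.0876,0.28,0.433,-0.1,17],[0.0876,0.28,0.433,-0.1,17],[0.0876,0.28,0.433,-0.1,17],[0.0876,0.28,0.433,-0.1,17],[0.0876,0.28,0.433,-0.1,17]]]'
python3 - <<'E'
from h import *
s=st()
cv2.imwrite("pics/b_wrist.png",grab_frame("wrist"));cv2.imwrite("pics/b_scene.png",grab_frame("scene"))
import pickle;pickle.dump(s,open("b.pkl","wb"))
im=cv2.imread("pics/b_scene.png")
cv2.imwrite("pics/b_crop.png",cv2.resize(im[140:340,180:460],None,fx=2.85,fy=2.85,interpolation=cv2.INTER_CUBIC))
E
```

```text
t: 1.57
eef_pos: [0.5499, -0.2013, 0.3259]
ee_rot: [-3.14, -0.001, 1.663]
force: [0.0, 0.8, 0.9]
width: 0.0875
t1.57 [ 0.5499 -0.2013  0.3259] [-3.140e+00 -1.000e-03  1.663e+00] q [-0.02  0.16 -0.03 -0.   -1.38 -1.46] w0.0875 F [0.  0.8 0.9]
```

View pics/b_wrist.png

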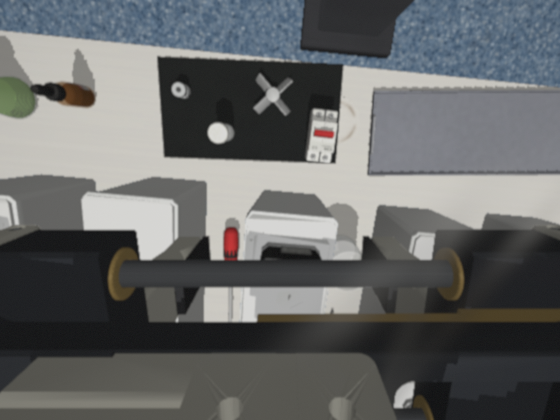

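View pics/b_crop.png

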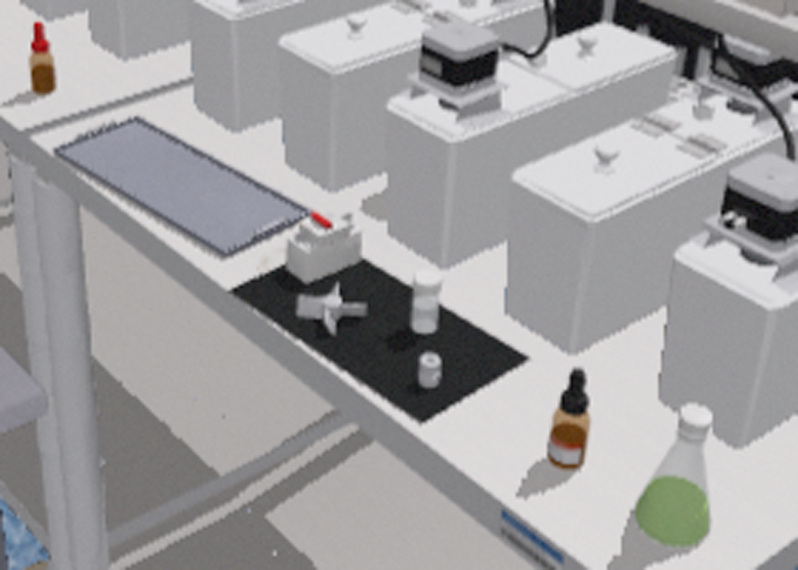

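Excellent view: coupling at wrist (180,90), vial (218,132), paddle hub (272,95), breaker (322,135), tray right edge at col 370. Enlarge to measure.

Run:
```python
import cv2
im=cv2.imread("pics/b_wrist.png")
cv2.imwrite("pics/b_c1.png",cv2.resize(im[50:170,150:350],None,fx=4,fy=4,interpolation=cv2.INTER_CUBIC))
cv2.imwrite("pics/b_c2.png",cv2.resize(im[60:200,340:560],None,fx=3.5,fy=3.5,interpolation=cv2.INTER_CUBIC))
```

```text
(no output)
```

View pics/b_c1.png

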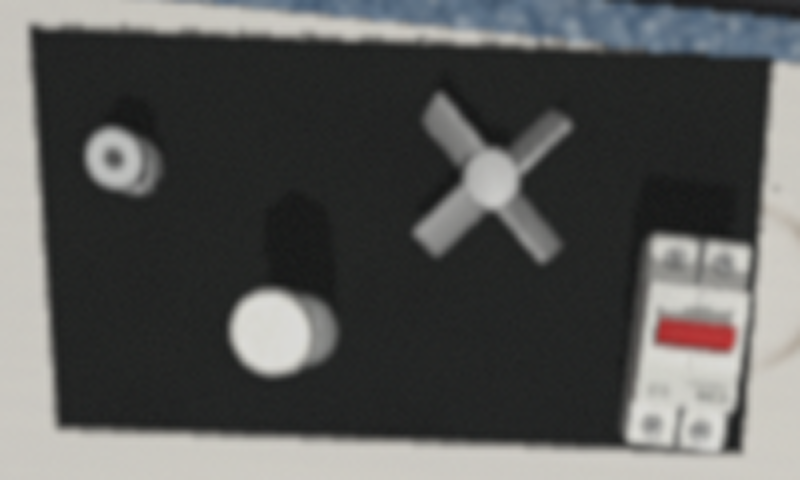

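View pics/b_c2.png

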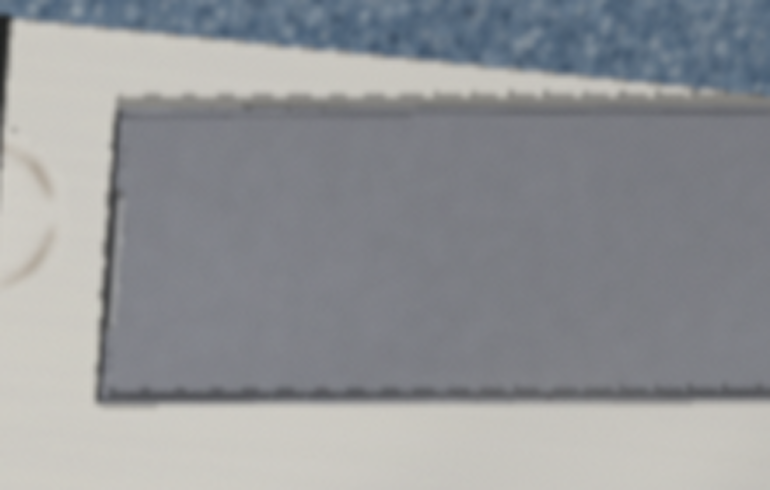

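Run:
```python
from h import *
import pickle;s=pickle.load(open("b.pkl","rb"))
for n,p,z in [("coupl",(113,158),.027),("vial",(271,332),.062),("hub",(491,179),.021),("tog",(695,335),.064),("b1",(653,237),.042),("b2",(752,243),.042),("b3",(628,445),.042),("b4",(722,450),.042),("bladeA",(430,107),.012),("bladeB",(563,120),.012),("bladeC",(425,247),.012),("bladeD",(550,255),.012),("m1",(32,25),.002),("m2",(772,60),.002),("m3",(58,427),.002),("m4",(742,452),.002)]:
    uv=(p[0]/4+150,p[1]/4+50); print(n,np.round(atz(ray_wrist(s,uv),z),4))
for n,p in [("tN",(118,97)),("tF",(98,402)),("tFa",(770,400)),("tNa",(770,97))]:
    print(n,np.round(atz(ray_wrist(s,(p[0]/3.5+340,p[1]/3.5+60)),.009),4))
# scene checks
for n,p,z in [("vialtop",(427,277),.062),("couptop",(430,360),.027),("hub",(328,303),.021)]:
    print(n,np.round(atz(ray_static("scene",(p[0]/2.85+180,p[1]/2.85+140)),z),4))
```

```text
coupl [ 0.4403 -0.3682  0.027 ]
vial [ 0.4953 -0.301   0.062 ]
hub [ 0.4341 -0.2308  0.021 ]
tog [ 0.4826 -0.1539  0.064 ]
b1 [ 0.4502 -0.1704  0.042 ]
b2 [ 0.449  -0.1348  0.042 ]
b3 [ 0.5247 -0.171   0.042 ]
b4 [ 0.5233 -0.1358  0.042 ]
bladeA [ 0.4101 -0.2559  0.012 ]
bladeB [ 0.41   -0.2061  0.012 ]
bladeC [ 0.4599 -0.2544  0.012 ]
bladeD [ 0.4584 -0.2064  0.012 ]
m1 [ 0.3941 -0.4071  0.002 ]
m2 [ 0.3803 -0.1298  0.002 ]
m3 [ 0.5429 -0.3992  0.002 ]
m4 [ 0.5272 -0.121   0.002 ]
tN [ 0.4087 -0.0802  0.009 ]
tF [ 0.5406 -0.067   0.009 ]
tFa [0.5107 0.2437 0.009 ]
tNa [0.3826 0.2003 0.009 ]
vialtop [ 0.4969 -0.3007  0.062 ]
couptop [ 0.4416 -0.3675  0.027 ]
hub [ 0.4302 -0.2317  0.021 ]
```

```bash
cat >> h.py <<'E'
def goal(xyz,yawdeg=None,s=None):
    s=s or arm.get_state()
    R=Ro.from_euler("xyz",s["ee_rot"]).as_matrix()
    d=R.T@(np.array(xyz)-s["eef_pos"])
    t=0
    if yawdeg is not None:
        t=(np.degrees(s["ee_rot"][2])-yawdeg+180)%360-180
    print(xyz,"rows:",np.round(d,4),"turn %.1f"%t)
E
python3 -c "
from h import *
st();goal((.434,-.231,.11),91);goal((.434,-.231,.007),91)"
```

```text
t1.67 [ 0.5499 -0.2016  0.326 ] [-3.141e+00 -1.000e-03  1.662e+00] q [-0.02  0.16 -0.03 -0.   -1.38 -1.46] w0.0877 F [0.3 0.4 0.6]
(0.434, -0.231, 0.11) rows: [-0.0189 -0.1179  0.2161] turn 4.2
(0.434, -0.231, 0.007) rows: [-0.0191 -0.1178  0.3191] turn 4.2
```

```bash
python3 -m handwheel '[[[0.07,-0.01,-0.04,0.01,4.2],[0.07,-0.019,-0.08,0.03,4.2],[0.07,-0.019,-0.118,0.06,4.2],[0.07,-0.019,-0.118,0.10,4.2],[0.07,-0.019,-0.118,0.14,4.2],[0.07,-0.019,-0.118,0.18,4.2],[0.07,-0.019,-0.118,0.216,4.2],[0.07,-0.019,-0.118,0.24,4.2],[0.07,-0.019,-0.118,0.26,4.2],[0.07,-0.019,-0.118,0.275,4.2],[0.07,-0.019,-0.118,0.275,4.2],[0.07,-0.019,-0.118,0.275,4.2]]]'
python3 - <<'E'
from h import *
s=st()
cv2.imwrite("pics/c_wrist.png",grab_frame("wrist"));im=grab_frame("scene")
cv2.imwrite("pics/c_crop.png",cv2.resize(im[140:340,180:460],None,fx=2.85,fy=2.85,interpolation=cv2.INTER_CUBIC))
goal((.434,-.231,.007),91)
E
```

```text
t: 2.67
eef_pos: [0.4331, -0.2316, 0.0509]
ee_rot: [-3.139, -0.001, 1.588]
force: [-0.2, 0.7, 0.2]
width: 0.0699
t2.67 [ 0.4331 -0.2316  0.0509] [-3.139e+00 -1.000e-03  1.588e+00] q [-0.09  0.25 -0.61 -0.   -0.71 -1.46] w0.0699 F [-0.2  0.7  0.2]
(0.434, -0.231, 0.007) rows: [ 0.0005 -0.0005  0.0452] turn 0.0
```

View pics/c_wrist.png

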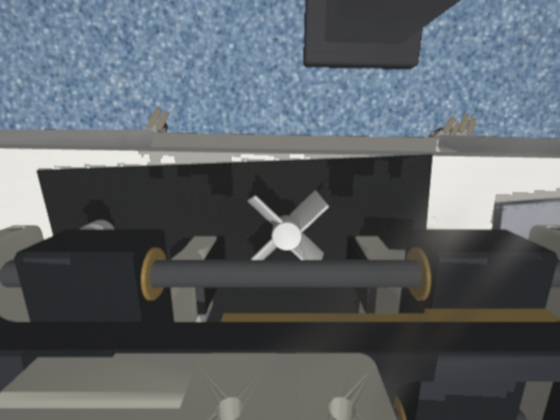

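View pics/c_crop.png

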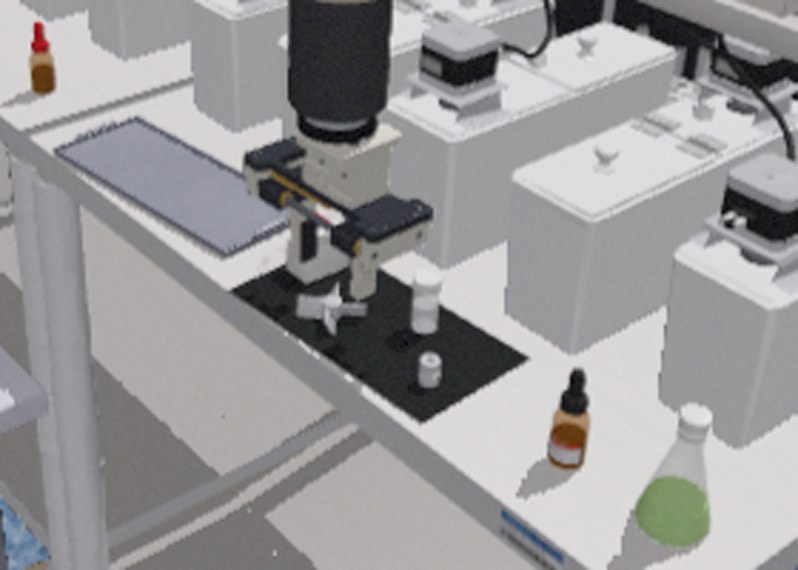

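Run:
```python
from h import *
s=arm.get_state()
print(np.round(atz(ray_wrist(s,(287,235)),.021),4))
```

```text
[ 0.4355 -0.2302  0.021 ]
```

```bash
python3 -m handwheel '[[[0.07,0.001,0.001,0.02,0],[0.07,0.001,0.001,0.035,0],[0.07,0.001,0.001,0.044,0],[0.07,0.001,0.001,0.044,0],[0.03,0.001,0.001,0.044,0],[0.03,0.001,0.001,0.044,0],[0.03,0.001,0.001,0.044,0],[0.03,0.001,0.001,0.044,0],[0.03,0.001,0.001,0.044,0],[0.03,0.001,0.001,0.044,0]]]' 15 && python3 -c "
from h import *
st()"
```

```text
t: 3.6
eef_pos: [0.4356, -0.2305, 0.0086]
ee_rot: [3.14, -0.001, 1.589]
force: [-1.0, 0.5, 0.2]
width: 0.0353
t3.60 [ 0.4356 -0.2305  0.0086] [ 3.140e+00 -1.000e-03  1.589e+00] q [-0.09  0.32 -0.65 -0.   -0.6  -1.46] w0.0353 F [-1.   0.5  0.2]
```

```bash
python3 -c "
from h import *
goal((.50,.085,.2),95.5)" && python3 -m handwheel '[[[0.02,0,0,0,0],[0.02,0,0,0,0],[0.02,0,0,-0.01,0],[0.02,0,0,-0.03,0],[0.02,0,0,-0.06,0],[0.02,0,0,-0.09,0],[0.02,0,0,-0.12,0]]]' 15
python3 - <<'E'
from h import *
s=st()
cv2.imwrite("pics/d_wrist.png",grab_frame("wrist"));im=grab_frame("scene")
cv2.imwrite("pics/d_crop.png",cv2.resize(im[140:340,180:460],None,fx=2.85,fy=2.85,interpolation=cv2.INTER_CUBIC))
goal((.50,.085,.2),95.5)
E
```

```text
(0.5, 0.085, 0.2) rows: [ 0.3144  0.0702 -0.1911] turn -4.5
t: 4.18
eef_pos: [0.435, -0.2305, 0.1297]
ee_rot: [3.141, -0.001, 1.589]
force: [0.8, 0.5, -1.2]
width: 0.0257
t4.18 [ 0.435  -0.2305  0.1297] [ 3.141e+00 -1.000e-03  1.589e+00] q [-0.09  0.15 -0.52 -0.   -0.91 -1.46] w0.0257 F [ 0.8  0.5 -1.2]
(0.5, 0.085, 0.2) rows: [ 0.315   0.0681 -0.0665] turn -4.4
```

View pics/d_wrist.png

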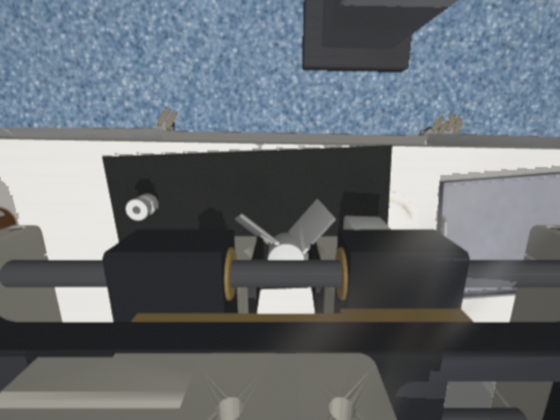

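View pics/d_crop.png

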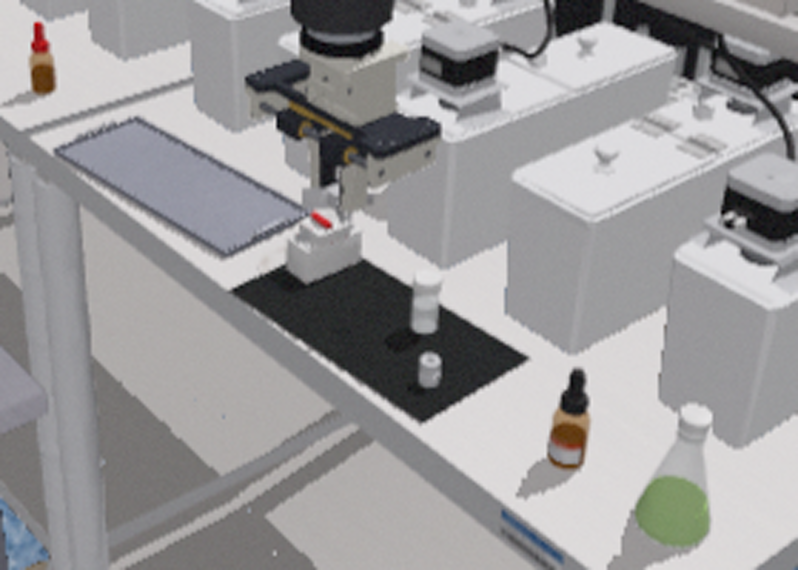

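Run:
```python
import cv2
a=cv2.imread("pics/d_wrist.png")[180:330,200:370]
cv2.imwrite("pics/d_z.png",cv2.resize(a,None,fx=4,fy=4,interpolation=cv2.INTER_CUBIC))
```

```text
(no output)
```

View pics/d_z.png

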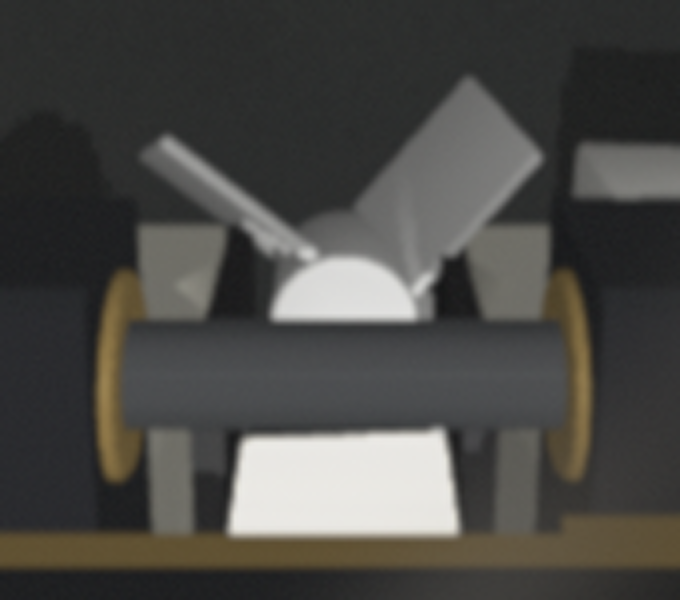

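```bash
python3 -m handwheel '[[[0.02,0.04,0.01,-0.02,-1],[0.02,0.08,0.02,-0.05,-2],[0.02,0.12,0.03,-0.066,-4],[0.02,0.16,0.04,-0.066,-4.4],[0.02,0.20,0.05,-0.066,-4.4],[0.02,0.24,0.06,-0.066,-4.4],[0.02,0.28,0.068,-0.066,-4.4],[0.02,0.305,0.068,-0.066,-4.4],[0.02,0.315,0.068,-0.066,-4.4],[0.02,0.315,0.068,-0.066,-4.4],[0.02,0.315,0.068,-0.066,-4.4]]]' 15
python3 - <<'E'
from h import *
s=st()
im=grab_frame("wrist");cv2.imwrite("pics/e_wrist.png",im)
import pickle;pickle.dump(s,open("e.pkl","wb"))
cv2.imwrite("pics/e_L.png",cv2.resize(im[60:300,0:280],None,fx=2.8,fy=2.5,interpolation=cv2.INTER_CUBIC))
cv2.imwrite("pics/e_R.png",cv2.resize(im[60:300,280:560],None,fx=2.8,fy=2.5,interpolation=cv2.INTER_CUBIC))
E
```

```text
t: 5.2
eef_pos: [0.4994, 0.0855, 0.1988]
ee_rot: [3.134, 0.003, 1.668]
force: [-0.5, -0.2, -0.8]
width: 0.0254
t5.20 [0.4994 0.0855 0.1988] [3.134e+00 3.000e-03 1.668e+00] q [ 0.56  0.1  -0.4   0.01 -1.07 -2.04] w0.0254 F [-0.5 -0.2 -0.8]
```

View pics/e_wrist.png

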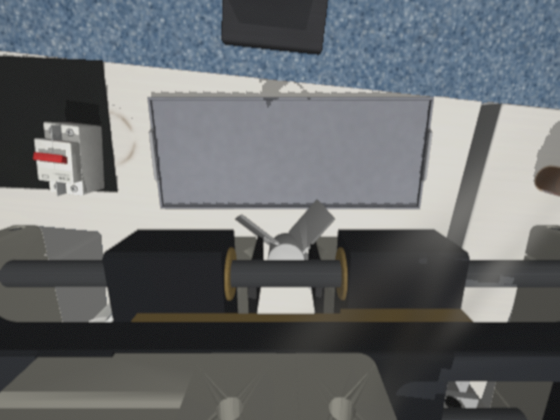

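View pics/e_L.png

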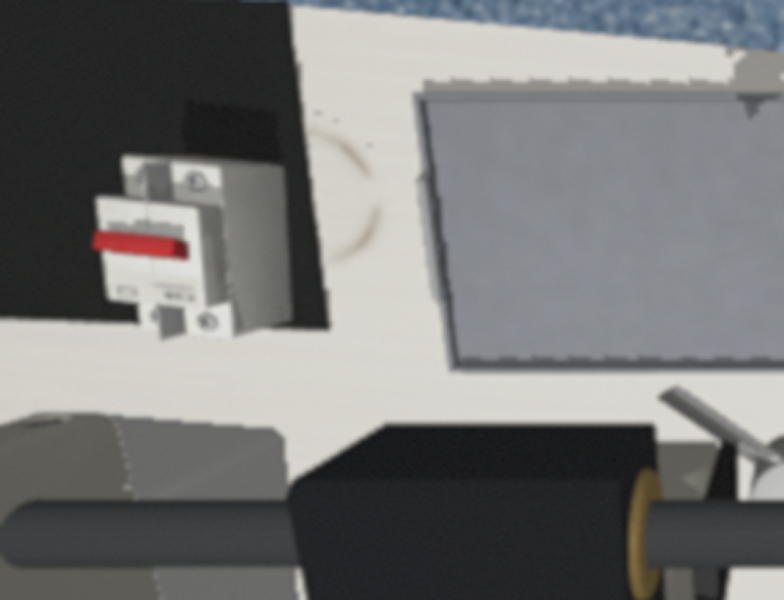

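View pics/e_R.png

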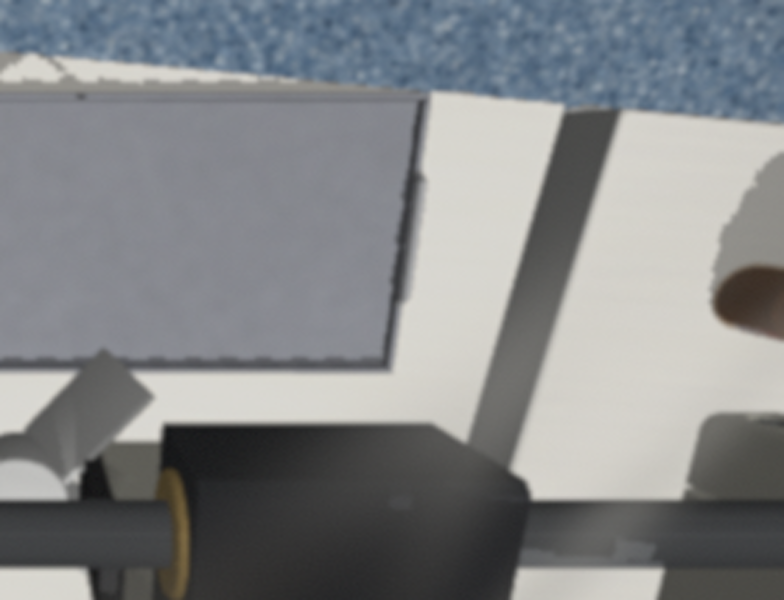

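Run:
```python
from h import *
import pickle;s=pickle.load(open("e.pkl","rb"))
P=[]
for n,p,o in [("NR",(415,95),0),("FR",(452,369),0),("NL",(428,95),280),("FL",(389,369),280)]:
    for z in(.0,.009):
        X=atz(ray_wrist(s,(p[0]/2.8+o,p[1]/2.5+60)),z);print(n,z,np.round(X,4))
    P.append(X)
P=np.array(P);print(P.mean(0),"yaw y",np.degrees(np.arctan2(-(P[3]-P[1])[0],(P[3]-P[1])[1])),np.degrees(np.arctan2(-(P[2]-P[0])[0],(P[2]-P[0])[1])),"len",np.linalg.norm(P[3]-P[1]),np.linalg.norm(P[2]-P[0]),"w",np.linalg.norm(P[1]-P[0]))
```

```text
NR 0.0 [ 0.4138 -0.0814  0.    ]
NR 0.009 [ 0.4141 -0.0773  0.009 ]
FR 0.0 [ 0.5434 -0.068   0.    ]
FR 0.009 [ 0.5405 -0.0643  0.009 ]
NL 0.0 [0.382  0.2425 0.    ]
NL 0.009 [0.3832 0.2384 0.009 ]
FL 0.0 [0.5112 0.2549 0.    ]
FL 0.009 [0.5092 0.2504 0.009 ]
[0.46173681 0.08681856 0.009     ] yaw y 5.6857503717912525 5.6040822573456675 len 0.3162563362874897 0.3172306900983677 w 0.12703374053356623
```

Run:
```python
from h import *
im=cv2.resize(cv2.imread("pics/b_scene.png")[170:250,180:310],None,fx=6,fy=6,interpolation=cv2.INTER_CUBIC)
c=np.array([.461,.0865]);a=np.radians(5.7);ex=np.array([np.cos(a),np.sin(a)]);ey=np.array([-ex[1],ex[0]])
q=[]
for i,j in((-1,-1),(-1,1),(1,1),(1,-1)):
    p=c+ex*.065*i+ey*.16*j
    q.append((projs([*p,.009])-[180,170])*6+2.5)
cv2.polylines(im,[np.int32(np.round(q))],True,(0,0,255),1)
cv2.imwrite("pics/e_ov.png",im)
goal((.461,.0865,.06),95.7); goal((.461,.0865,.011),95.7)
```

```text
(0.461, 0.0865, 0.06) rows: [ 0.0058 -0.0392  0.1386] turn -0.2
(0.461, 0.0865, 0.011) rows: [ 0.0059 -0.0396  0.1876] turn -0.2
```

View pics/e_ov.png

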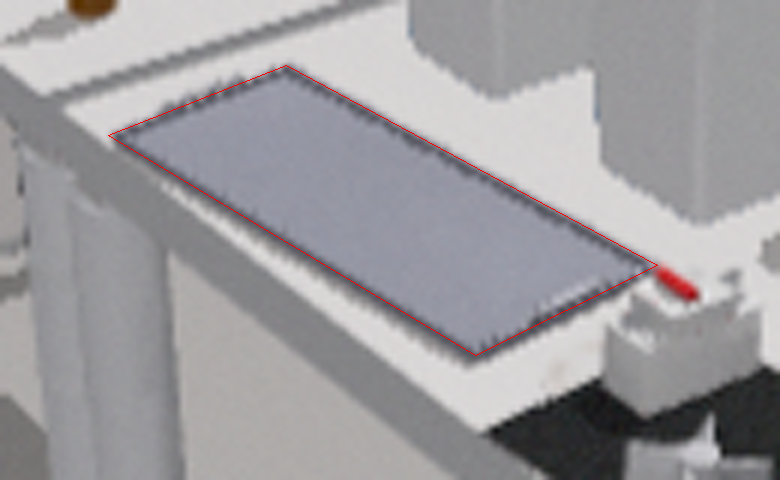

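```bash
python3 -m handwheel '[[[0.02,0.003,-0.02,0.03,0],[0.02,0.005,-0.039,0.07,0],[0.02,0.005,-0.04,0.10,0],[0.02,0.005,-0.04,0.13,0],[0.02,0.005,-0.04,0.155,0],[0.02,0.005,-0.04,0.17,0],[0.02,0.005,-0.04,0.18,0],[0.02,0.005,-0.04,0.184,0],[0.02,0.005,-0.04,0.186,0],[0.02,0.005,-0.04,0.186,0]]]' 15
python3 - <<'E'
from h import *
s=st();goal((.460,.0855,.0095),95.7)
E
```

```text
t: 6.08
eef_pos: [0.4608, 0.0849, 0.0126]
ee_rot: [3.134, 0.003, 1.666]
force: [-0.1, 0.1, -0.1]
width: 0.0257
t6.08 [0.4608 0.0849 0.0126] [3.134e+00 3.000e-03 1.666e+00] q [ 0.61  0.28 -0.71  0.01 -0.58 -2.09] w0.0257 F [-0.1  0.1 -0.1]
(0.46, 0.0855, 0.0095) rows: [ 0.0007 -0.0007  0.0031] turn -0.3
```

```bash
python3 -m handwheel '[[[0.02,0,0,0.002,0],[0.02,0,0,0.004,0],[0.02,0,0,0.004,0]]]' 15
python3 - <<'E'
from h import *
s=st();im=grab_frame("scene")
cv2.imwrite("pics/f.png",cv2.resize(im[170:250,180:310],None,fx=6,fy=6,interpolation=cv2.INTER_CUBIC))
im=grab_frame("wrist");cv2.imwrite("pics/f_w.png",cv2.resize(im[120:320,150:430],None,fx=2.8,fy=2.8,interpolation=cv2.INTER_CUBIC))
E
```

```text
t: 6.33
eef_pos: [0.4616, 0.085, 0.0095]
ee_rot: [3.132, 0.002, 1.666]
force: [-0.8, -0.9, 7.2]
width: 0.0254
t6.33 [0.4616 0.085  0.0095] [3.132e+00 2.000e-03 1.666e+00] q [ 0.61  0.29 -0.71  0.01 -0.57 -2.1 ] w0.0254 F [-0.8 -0.9  7.2]
```

View pics/f.png

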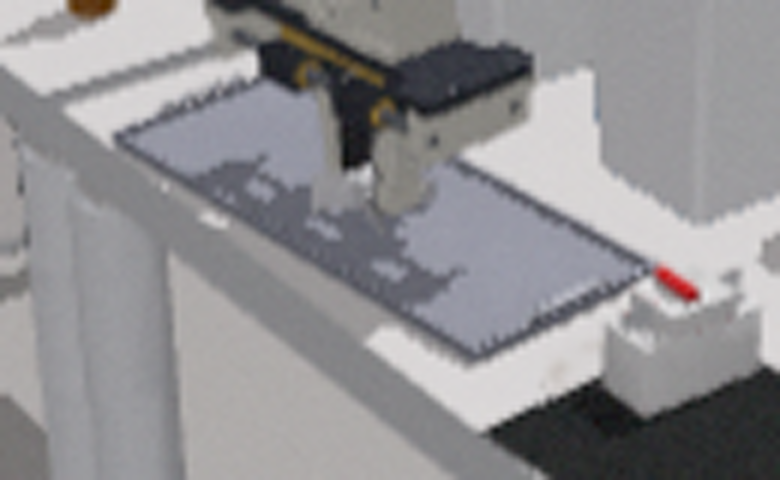

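View pics/f_w.png

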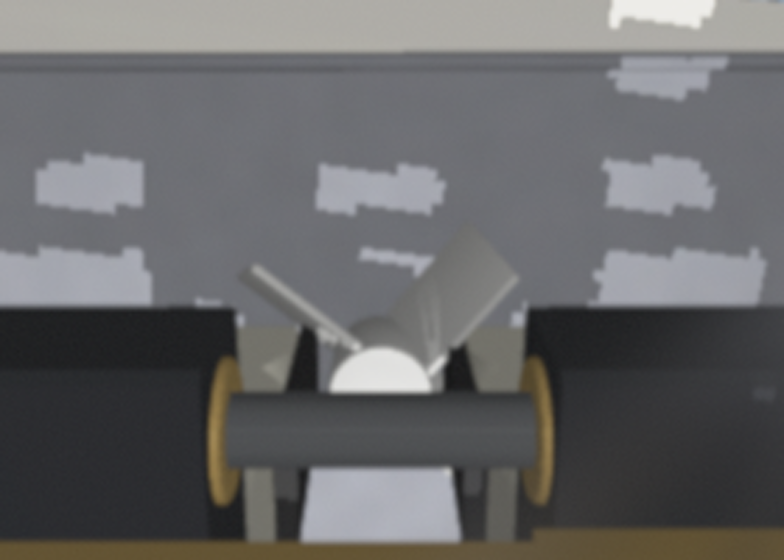

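```bash
python3 -m handwheel '[[[0.035,0,0,-0.001,0],[0.06,0,0,-0.001,0],[0.07,0,0,-0.001,0],[0.07,0,0,-0.001,0],[0.07,0,0,-0.001,0],[0.07,0,0,-0.01,0],[0.07,0,0,-0.03,0],[0.07,0,0,-0.055,0],[0.07,0,0,-0.085,0],[0.07,0,0,-0.085,0]]]'
python3 - <<'E'
from h import *
import pickle
s=st();pickle.dump(s,open("g.pkl","wb"));im=grab_frame("scene");cv2.imwrite("pics/g_s.png",im)
cv2.imwrite("pics/g.png",cv2.resize(im[170:250,180:310],None,fx=6,fy=6,interpolation=cv2.INTER_CUBIC))
im=grab_frame("wrist");cv2.imwrite("pics/g_w.png",cv2.resize(im[120:320,150:430],None,fx=2.8,fy=2.8,interpolation=cv2.INTER_CUBIC))
E
```

```text
t: 7.27
eef_pos: [0.4635, 0.0866, 0.1001]
ee_rot: [3.124, -0.0, 1.668]
force: [0.9, -0.1, 0.2]
width: 0.0696
t7.27 [0.4635 0.0866 0.1001] [ 3.124 -0.     1.668] q [ 0.61  0.14 -0.61  0.01 -0.8  -2.09] w0.0696 F [ 0.9 -0.1  0.2]
```

View pics/g.png

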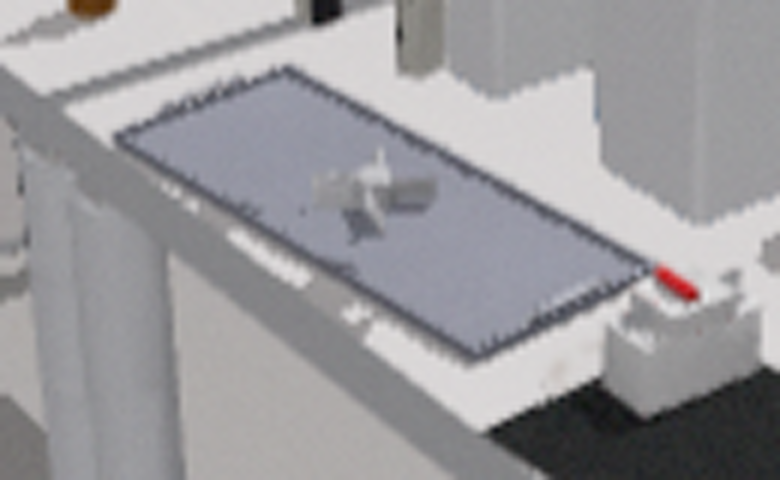

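View pics/g_w.png

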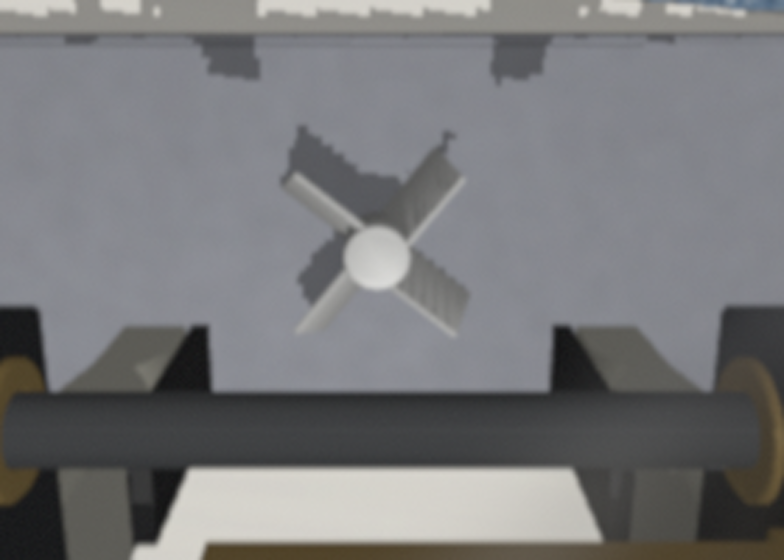

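Run:
```python
from h import *
import pickle
s=pickle.load(open("g.pkl","rb"))
print("hub",np.round(atz(ray_wrist(s,(150+377/2.8,120+257/2.8)),.022),4), "scene",np.round(atz(ray_static("scene",(180+374/6,170+177/6)),.022),4))
goal((.4403,-.3682,.13),95); goal((.4405,-.3680,.06),95);goal((.4405,-.3680,.013),95)
```

```text
hub [0.4629 0.0861 0.022 ] scene [0.4617 0.0826 0.022 ]
(0.4403, -0.3682, 0.13) rows: [-0.4498 -0.0639 -0.0343] turn 0.5
(0.4405, -0.368, 0.06) rows: [-0.4496 -0.0646  0.0357] turn 0.5
(0.4405, -0.368, 0.013) rows: [-0.4496 -0.0652  0.0827] turn 0.5
```

```bash
python3 -m handwheel '[[[0.05,-0.035,-0.005,-0.03,0],[0.05,-0.075,-0.01,-0.034,0],[0.05,-0.115,-0.015,-0.034,0],[0.05,-0.155,-0.02,-0.034,0],[0.05,-0.195,-0.025,-0.034,0],[0.05,-0.235,-0.03,-0.034,0],[0.05,-0.275,-0.035,-0.034,0],[0.05,-0.315,-0.04,-0.034,0],[0.05,-0.355,-0.05,-0.034,0.5],[0.05,-0.395,-0.06,-0.034,0.5],[0.05,-0.435,-0.064,-0.03,0.5],[0.05,-0.45,-0.0645,-0.01,0.5],[0.05,-0.45,-0.0645,0.02,0.5],[0.05,-0.45,-0.0645,0.036,0.5],[0.05,-0.45,-0.0645,0.036,0.5],[0.05,-0.45,-0.0645,0.036,0.5]]]'
python3 - <<'E'
from h import *
import pickle
s=st();pickle.dump(s,open("i.pkl","wb"))
im=grab_frame("wrist");cv2.imwrite("pics/i_w.png",cv2.resize(im[120:320,150:430],None,fx=2.8,fy=2.8,interpolation=cv2.INTER_CUBIC))
goal((.4405,-.3680,.010),95)
E
```

```text
t: 8.7
eef_pos: [0.4395, -0.368, 0.0583]
ee_rot: [3.132, -0.001, 1.658]
force: [0.7, 0.5, 1.3]
width: 0.0501
t8.70 [ 0.4395 -0.368   0.0583] [ 3.132e+00 -1.000e-03  1.658e+00] q [-0.36  0.35 -0.42 -0.01 -0.78 -1.12] w0.0501 F [0.7 0.5 1.3]
(0.4405, -0.368, 0.01) rows: [ 0.0004 -0.0007  0.0496] turn 0.0
```

View pics/i_w.png

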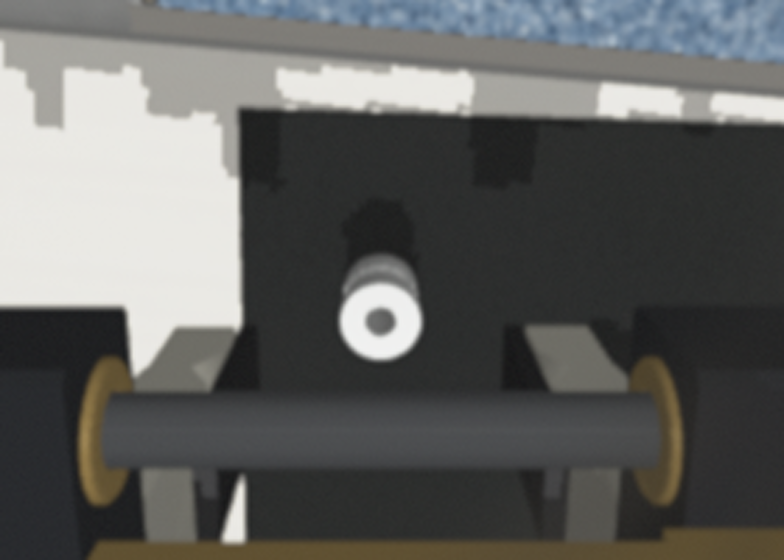

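Run:
```python
from h import *
import pickle
s=pickle.load(open("i.pkl","rb"))
X=atz(ray_wrist(s,(150+380/2.8,120+321/2.8)),.027);print(np.round(X,4))
goal((X[0],X[1],.010),95)
```

```text
[ 0.4406 -0.3675  0.027 ]
(np.float64(0.440592461922515), np.float64(-0.36745775050166696), 0.01) rows: [ 0.0009 -0.0005  0.0496] turn 0.0
```

```bash
python3 -m handwheel '[[[0.05,0.001,-0.0005,0.03,0],[0.05,0.001,-0.0005,0.044,0],[0.05,0.001,-0.0005,0.049,0],[0.05,0.001,-0.0005,0.049,0],[0.01,0.001,-0.0005,0.049,0],[0.01,0.001,-0.0005,0.049,0],[0.01,0.001,-0.0005,0.049,0],[0.01,0.001,-0.0005,0.049,0],[0.01,0.001,-0.0005,0.049,0],[0.01,0.001,-0.0005,0.04,0],[0.01,0.001,-0.0005,0.01,0],[0.01,0.001,-0.0005,-0.03,0],[0.01,0.001,-0.0005,-0.07,0],[0.01,0.001,-0.0005,-0.07,0]]]' 10
python3 - <<'E'
from h import *
import pickle
s=st();pickle.dump(s,open("j.pkl","wb"))
im=grab_frame("wrist");cv2.imwrite("pics/j_w.png",cv2.resize(im[120:320,150:430],None,fx=2.8,fy=2.8,interpolation=cv2.INTER_CUBIC))
goal((.463,.0857,.11),95.5);goal((.463,.0857,.05),95.5)
E
```

```text
t: 9.92
eef_pos: [0.443, -0.3699, 0.1387]
ee_rot: [3.12, 0.008, 1.66]
force: [2.2, -1.0, 0.8]
width: 0.019
t9.92 [ 0.443  -0.3699  0.1387] [3.12  0.008 1.66 ] q [-0.36  0.26 -0.34 -0.   -0.94 -1.12] w0.0190 F [ 2.2 -1.   0.8]
(0.463, 0.0857, 0.11) rows: [0.4511 0.0606 0.0243] turn -0.5
(0.463, 0.0857, 0.05) rows: [0.4514 0.0594 0.0842] turn -0.5
```

View pics/j_w.png

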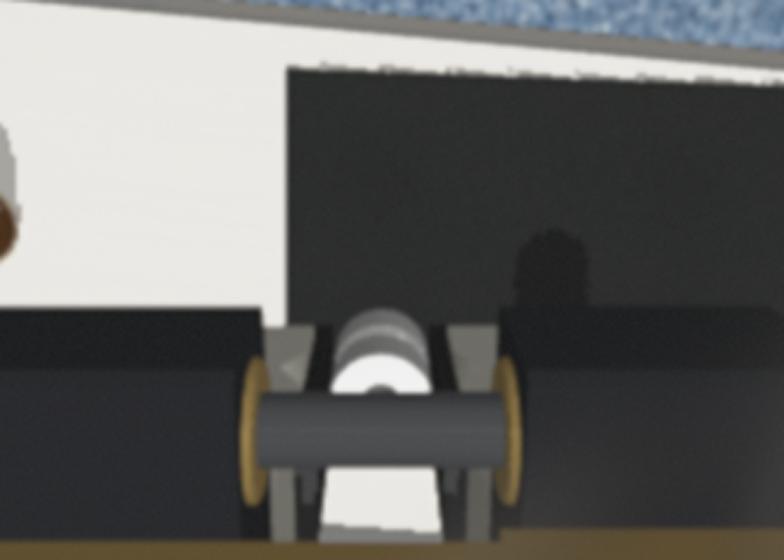

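```bash
python3 -m handwheel '[[[0.01,0.03,0.003,0,0],[0.01,0.07,0.01,0,0],[0.01,0.11,0.015,0,0],[0.01,0.15,0.02,0,0],[0.01,0.19,0.025,0,0],[0.01,0.23,0.03,0,0],[0.01,0.27,0.035,0,0],[0.01,0.31,0.04,0,0],[0.01,0.35,0.05,0,-0.5],[0.01,0.39,0.055,0,-0.5],[0.01,0.43,0.06,0,-0.5],[0.01,0.451,0.06,0.01,-0.5],[0.01,0.4512,0.06,0.04,-0.5],[0.01,0.4512,0.06,0.065,-0.5],[0.01,0.4512,0.06,0.075,-0.5],[0.01,0.4512,0.06,0.075,-0.5],[0.01,0.4512,0.06,0.075,-0.5]]]' 10
python3 - <<'E'
from h import *
import pickle
s=st();pickle.dump(s,open("k.pkl","wb"))
im=grab_frame("wrist");cv2.imwrite("pics/k_w.png",cv2.resize(im[120:320,150:430],None,fx=2.8,fy=2.8,interpolation=cv2.INTER_CUBIC))
im=grab_frame("scene");cv2.imwrite("pics/k_s.png",cv2.resize(im[160:240,190:290],None,fx=7,fy=7,interpolation=cv2.INTER_CUBIC))
goal((.463,.086,.0295),95.5)
E
```

```text
t: 11.38
eef_pos: [0.463, 0.0853, 0.059]
ee_rot: [3.124, 0.006, 1.668]
force: [-0.2, -0.1, -0.3]
width: 0.0191
t11.38 [0.463  0.0853 0.059 ] [3.124 0.006 1.668] q [ 0.61  0.2  -0.67  0.02 -0.69 -2.11] w0.0191 F [-0.2 -0.1 -0.3]
(0.463, 0.086, 0.0295) rows: [ 0.0005 -0.0016  0.0307] turn 0.0
```

View pics/k_w.png

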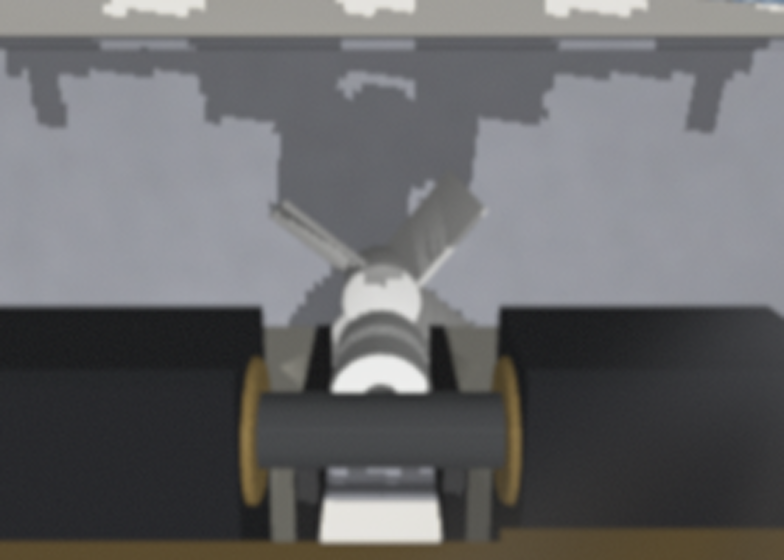

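View pics/k_s.png

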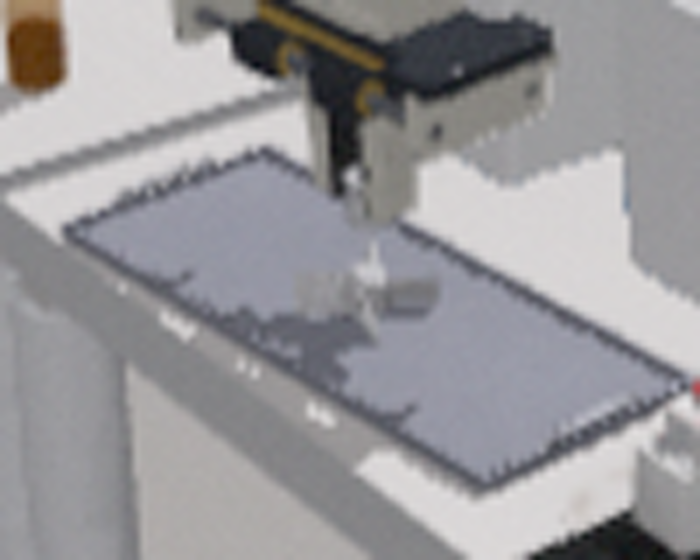

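Run:
```python
from h import *
import pickle
s=pickle.load(open("k.pkl","rb"))
print(np.round(atz(ray_wrist(s,(150+381/2.8,120+299/2.8)),.022),4))
```

```text
[0.4608 0.0855 0.022 ]
```

```bash
python3 -m handwheel '[[[0.01,0.0003,-0.001,0.015,0],[0.01,0.0005,-0.0012,0.024,0],[0.01,0.0005,-0.0014,0.028,0],[0.01,0.0005,-0.0014,0.030,0],[0.01,0.0005,-0.0014,0.030,0]]]' 10
```

```text
t: 11.9
eef_pos: [0.464, 0.0862, 0.031]
ee_rot: [3.12, 0.005, 1.668]
force: [-0.8, -0.4, 4.9]
width: 0.019
```

```bash
python3 -m handwheel '[[[0.022,0,0,-0.001,0],[0.026,0,0,-0.001,0],[0.035,0,0,-0.001,0],[0.05,0,0,-0.001,0],[0.05,0,0,-0.001,0],[0.05,0,0,-0.015,0],[0.05,0,0,-0.04,0],[0.05,0,0,-0.075,0],[0.05,0,0,-0.10,0],[0.05,0,0,-0.10,0]]]'
python3 - <<'E'
from h import *
import pickle
s=st();pickle.dump(s,open("l.pkl","wb"))
im=grab_frame("wrist");cv2.imwrite("pics/l_w.png",cv2.resize(im[120:320,150:430],None,fx=2.8,fy=2.8,interpolation=cv2.INTER_CUBIC))
im=grab_frame("scene");cv2.imwrite("pics/l_s.png",cv2.resize(im[160:240,190:290],None,fx=7,fy=7,interpolation=cv2.INTER_CUBIC))
goal((.496,-.301,.15),95.5);goal((.496,-.301,.10),95.5)
E
```

```text
t: 12.73
eef_pos: [0.4644, 0.0878, 0.136]
ee_rot: [3.112, 0.002, 1.669]
force: [1.2, 0.9, 0.2]
width: 0.0497
t12.73 [0.4644 0.0878 0.136 ] [3.112e+00 2.000e-03 1.669e+00] q [ 0.62  0.09 -0.58  0.02 -0.88 -2.1 ] w0.0497 F [1.2 0.9 0.2]
(0.496, -0.301, 0.15) rows: [-0.3894 -0.0035 -0.0168] turn 0.1
(0.496, -0.301, 0.1) rows: [-0.3892 -0.0048  0.0332] turn 0.1
```

View pics/l_w.png

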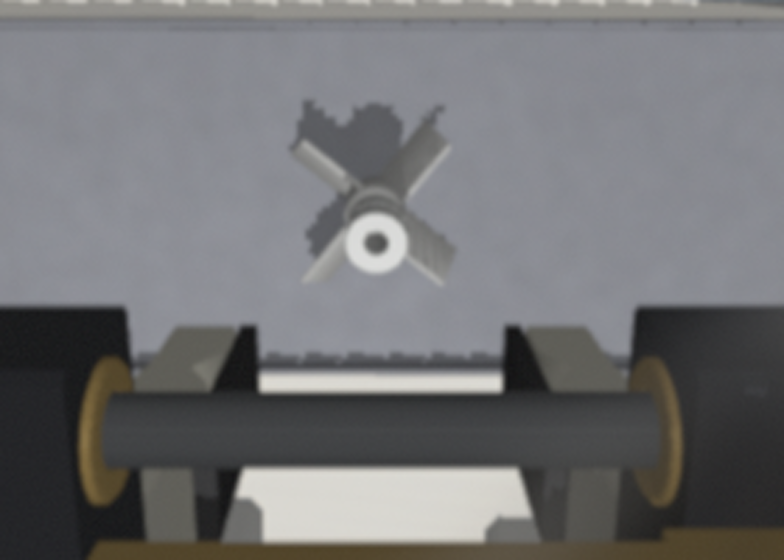

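View pics/l_s.png

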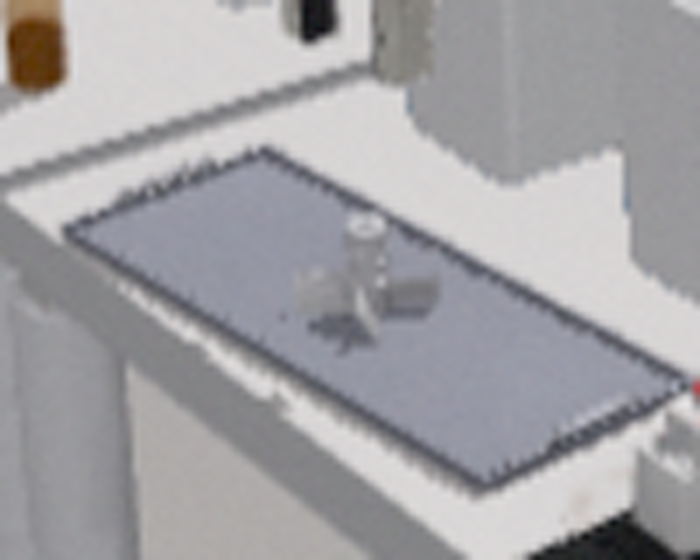

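```bash
python3 - <<'E'
from h import *
import pickle
s=pickle.load(open("l.pkl","rb"))
f=lambda p,z:np.round(atz(ray_wrist(s,(150+p[0]/2.8,120+p[1]/2.8)),z),4)
print("coup",f((375,243),.047))
b=[f(p,.013) for p in((296,150),(440,140),(307,280),(448,265))];print(b,np.mean(b,0))
E
python3 -m handwheel '[[[0.055,-0.03,0,-0.017,0],[0.055,-0.07,0,-0.017,0],[0.055,-0.11,0,-0.017,0],[0.055,-0.15,0,-0.017,0],[0.055,-0.19,0,-0.017,0],[0.055,-0.23,0,-0.017,0],[0.055,-0.27,-0.002,-0.017,0],[0.055,-0.31,-0.003,-0.017,0],[0.055,-0.35,-0.004,-0.017,0],[0.055,-0.38,-0.004,-0.01,0],[0.055,-0.389,-0.0045,0.01,0],[0.055,-0.389,-0.0045,0.035,0],[0.055,-0.389,-0.0045,0.045,0],[0.055,-0.389,-0.0045,0.045,0],[0.055,-0.389,-0.0045,0.045,0]]]'
python3 - <<'E'
from h import *
import pickle
s=st();pickle.dump(s,open("m.pkl","wb"))
im=grab_frame("wrist");cv2.imwrite("pics/m_w.png",cv2.resize(im[120:320,150:430],None,fx=2.8,fy=2.8,interpolation=cv2.INTER_CUBIC))
E
```

```text
coup [0.4637 0.0864 0.047 ]
[array([0.4434, 0.0569, 0.013 ]), array([0.4351, 0.1057, 0.013 ]), array([0.4901, 0.0642, 0.013 ]), array([0.4794, 0.1139, 0.013 ])] [0.462    0.085175 0.013   ]
t: 14.08
eef_pos: [0.496, -0.3004, 0.0874]
ee_rot: [3.12, 0.003, 1.669]
force: [-0.5, 0.6, 0.4]
width: 0.0551
t14.08 [ 0.496  -0.3004  0.0874] [3.120e+00 3.000e-03 1.669e+00] q [-0.21  0.32 -0.39 -0.01 -0.84 -1.26] w0.0551 F [-0.5  0.6  0.4]
```

View pics/m_w.png

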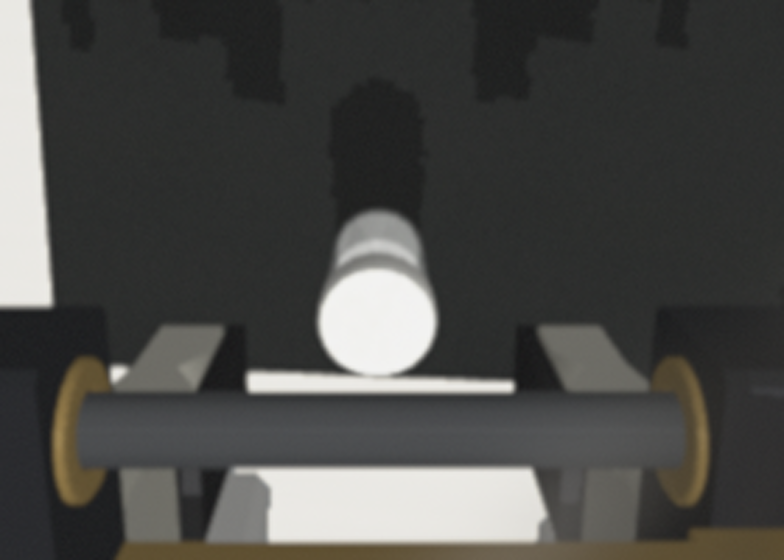

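Coupling sits within ~2 mm of the hub centre. The vial cap is centred at crop (377,321).

Run:
```python
from h import *
import pickle
s=pickle.load(open("m.pkl","rb"))
X=atz(ray_wrist(s,(150+377/2.8,120+321/2.8)),.062);print(np.round(X,4))
goal((X[0],X[1],.016),95.5)
```

```text
[ 0.4953 -0.3008  0.062 ]
(np.float64(0.4952624113140473), np.float64(-0.30079114841570304), 0.016) rows: [ 0.0001 -0.0033  0.0725] turn 0.1
```

```bash
python3 -m handwheel '[[[0.055,0,-0.001,0.03,0],[0.055,0,-0.002,0.055,0],[0.055,0,-0.003,0.067,0],[0.055,0,-0.003,0.071,0],[0.055,0,-0.003,0.071,0],[0.02,0,-0.003,0.071,0],[0.02,0,-0.003,0.071,0],[0.02,0,-0.003,0.071,0],[0.02,0,-0.003,0.071,0],[0.02,0,-0.003,0.071,0],[0.02,0,-0.003,0.071,0]]]' 12 && python3 -c "
from h import *
st()"
```

```text
t: 15.05
eef_pos: [0.496, -0.3011, 0.0182]
ee_rot: [3.117, 0.004, 1.669]
force: [-0.1, -0.6, 4.2]
width: 0.028
t15.05 [ 0.496  -0.3011  0.0182] [3.117 0.004 1.669] q [-0.21  0.41 -0.46 -0.01 -0.68 -1.26] w0.0280 F [-0.1 -0.6  4.2]
```

```bash
python3 -m handwheel '[[[0.02,0,0,-0.01,0],[0.02,0,0,-0.04,0],[0.02,0,0,-0.08,0],[0.02,0,0,-0.115,0],[0.02,0,0,-0.12,0]]]' 12
python3 - <<'E'
from h import *
s=st()
im=grab_frame("wrist");cv2.imwrite("pics/n_w.png",cv2.resize(im[120:320,150:430],None,fx=2.8,fy=2.8,interpolation=cv2.INTER_CUBIC))
goal((.452,.165,.13),95.7);goal((.452,.165,.06),95.7)
E
```

```text
t: 15.47
eef_pos: [0.496, -0.3023, 0.1457]
ee_rot: [3.108, 0.009, 1.67]
force: [0.7, -0.9, 0.8]
width: 0.0281
t15.47 [ 0.496  -0.3023  0.1457] [3.108 0.009 1.67 ] q [-0.21  0.25 -0.34 -0.   -0.95 -1.26] w0.0281 F [ 0.7 -0.9  0.8]
(0.452, 0.165, 0.13) rows: [0.469  0.0025 0.0105] turn -0.0
(0.452, 0.165, 0.06) rows: [4.695e-01 2.000e-04 8.040e-02] turn -0.0
```

View pics/n_w.png

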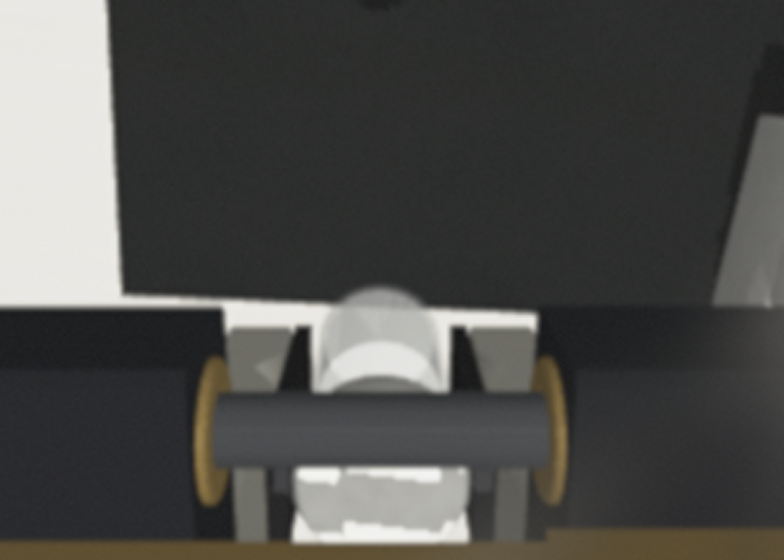

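```bash
python3 -m handwheel '[[[0.02,0.025,0,0,0],[0.02,0.06,0,0,0],[0.02,0.10,0,0,0],[0.02,0.14,0,0,0],[0.02,0.18,0,0,0],[0.02,0.22,0,0,0],[0.02,0.26,0,0,0],[0.02,0.30,0,0,0],[0.02,0.34,0,0,0],[0.02,0.38,0,0,0],[0.02,0.42,0,0,0],[0.02,0.45,0,0,0],[0.02,0.465,0.001,0.01,0],[0.02,0.469,0.001,0.03,0],[0.02,0.469,0.001,0.06,0],[0.02,0.469,0.001,0.08,0],[0.02,0.469,0,0.095,0],[0.02,0.469,0,0.095,0],[0.02,0.469,0,0.095,0]]]' 12
python3 - <<'E'
from h import *
s=st()
goal((.452,.165,.0195),95.7)
E
```

```text
t: 17.1
eef_pos: [0.4518, 0.1639, 0.0451]
ee_rot: [3.11, 0.009, 1.67]
force: [0.2, -0.2, -0.1]
width: 0.0278
t17.10 [0.4518 0.1639 0.0451] [3.11  0.009 1.67 ] q [ 0.78  0.23 -0.68  0.04 -0.64 -2.29] w0.0278 F [ 0.2 -0.2 -0.1]
(0.452, 0.165, 0.0195) rows: [ 0.0013 -0.0005  0.0255] turn -0.0
```

```bash
python3 -m handwheel '[[[0.02,0.001,0,0.012,0],[0.02,0.001,0,0.02,0],[0.02,0.001,0,0.024,0],[0.02,0.001,0,0.026,0],[0.02,0.001,0,0.0265,0]]]' 12
python3 - <<'E'
from h import *
s=st()
im=grab_frame("scene");cv2.imwrite("pics/o_s.png",cv2.resize(im[150:240,190:290],None,fx=6.5,fy=6.5,interpolation=cv2.INTER_CUBIC))
E
```

```text
t: 17.52
eef_pos: [0.4531, 0.1648, 0.0192]
ee_rot: [3.11, 0.009, 1.67]
force: [0.3, -2.5, 5.5]
width: 0.0276
t17.52 [0.4531 0.1648 0.0192] [3.11  0.009 1.67 ] q [ 0.78  0.28 -0.7   0.05 -0.57 -2.29] w0.0276 F [ 0.3 -2.5  5.5]
```

View pics/o_s.png

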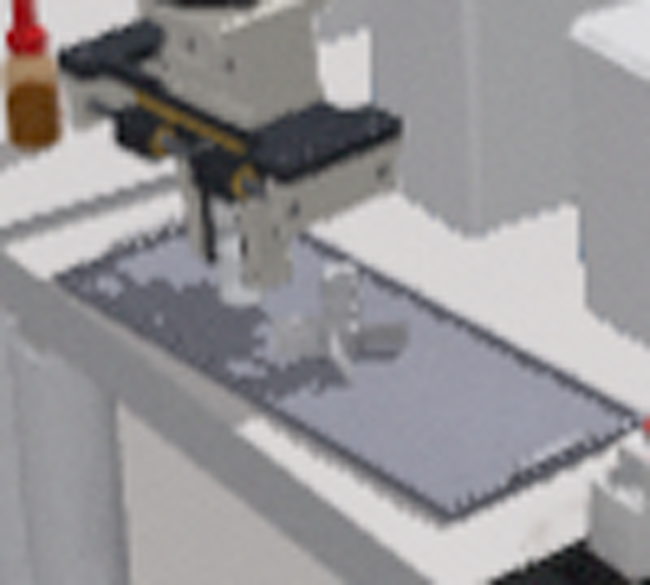

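```bash
python3 -m handwheel '[[[0.03,0,0,-0.0005,0],[0.034,0,0,-0.001,0],[0.042,0,0,-0.001,0],[0.055,0,0,-0.001,0],[0.055,0,0,-0.001,0],[0.055,0,0,-0.001,0],[0.055,0,0.0005,-0.015,0],[0.055,0,0.001,-0.04,0],[0.055,0,0.0025,-0.075,0],[0.055,0,0.004,-0.115,0],[0.055,0,0.004,-0.125,0],[0.055,0,0.004,-0.125,0]]]'
python3 - <<'E'
from h import *
import pickle
s=st();pickle.dump(s,open("p.pkl","wb"))
im=grab_frame("wrist");cv2.imwrite("pics/p_w.png",cv2.resize(im[60:300,120:440],None,fx=2.5,fy=2.5,interpolation=cv2.INTER_CUBIC))
im=grab_frame("scene");cv2.imwrite("pics/p_s.png",cv2.resize(im[150:240,190:290],None,fx=6.5,fy=6.5,interpolation=cv2.INTER_CUBIC))
goal((.4865,-.153,.15),90.6);goal((.4865,-.153,.09),90.6)
E
```

```text
t: 18.57
eef_pos: [0.4548, 0.1674, 0.1482]
ee_rot: [3.104, 0.005, 1.671]
force: [-0.5, 0.8, -0.7]
width: 0.0553
t18.57 [0.4548 0.1674 0.1482] [3.104 0.005 1.671] q [ 0.78  0.09 -0.55  0.04 -0.9  -2.28] w0.0553 F [-0.5  0.8 -0.7]
(0.4865, -0.153, 0.15) rows: [-0.3208  0.0019 -0.0026] turn 5.1
(0.4865, -0.153, 0.09) rows: [-3.204e-01 -1.000e-04  5.730e-02] turn 5.1
```

View pics/p_w.png

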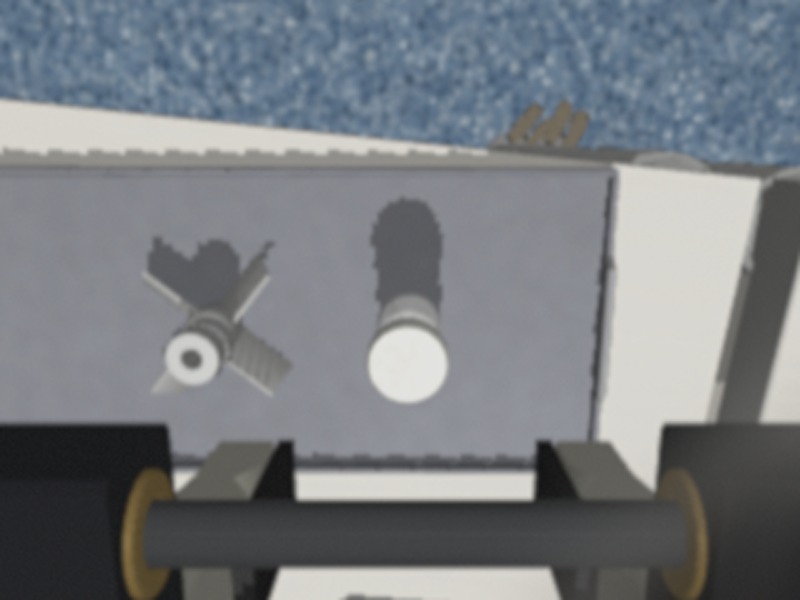

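View pics/p_s.png

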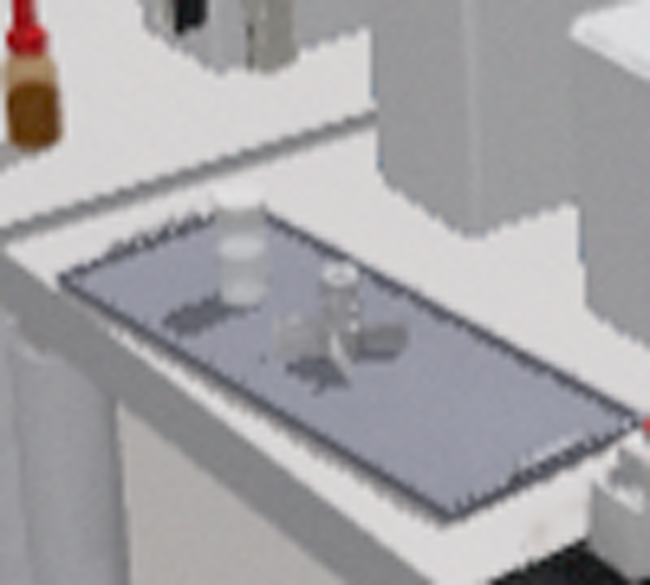

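```bash
python3 - <<'E'
from h import *
import pickle
s=pickle.load(open("p.pkl","rb"))
f=lambda p,z:atz(ray_wrist(s,(120+p[0]/2.5,60+p[1]/2.5)),z)
a=np.radians(5.7);ex=np.array([np.cos(a),np.sin(a)]);ey=np.array([-ex[1],ex[0]])
for n,p,z in(("vial",(408,363),.063),("coup",(192,358),.047),("NL",(612,166),.009),("FL",(592,466),.009)):
    X=f(p,z);d=X[:2]-[.460,.0855];print(n,np.round(X,4),"tray",np.round([d@ex,d@ey],4))
goal((.4868,-.153,.1),89.5)
E
python3 -m handwheel '[[[0.06,-0.03,0,0,1],[0.06,-0.07,0,0,2],[0.06,-0.11,0,0,3],[0.06,-0.15,0,0,4],[0.06,-0.19,0,0,5],[0.06,-0.23,0,0,6.2],[0.06,-0.27,0,0,6.2],[0.06,-0.305,0,0,6.2],[0.06,-0.32,0,0.01,6.2],[0.06,-0.3205,0.0005,0.035,6.2],[0.06,-0.3205,0.0005,0.047,6.2],[0.06,-0.3205,0.0005,0.047,6.2],[0.06,-0.3205,0.0005,0.047,6.2]]]'
python3 - <<'E'
from h import *
import pickle
s=st();pickle.dump(s,open("r.pkl","wb"))
im=grab_frame("wrist");cv2.imwrite("pics/r_w.png",cv2.resize(im[120:320,150:430],None,fx=2.8,fy=2.8,interpolation=cv2.INTER_CUBIC))
E
```

```text
vial [0.4523 0.165  0.063 ] tray [0.0002 0.0798]
coup [0.4633 0.0865 0.047 ] tray [0.0034 0.0007]
NL [0.3812 0.2366 0.009 ] tray [-0.0634  0.1581]
FL [0.5072 0.2505 0.009 ] tray [0.0634 0.1595]
(0.4868, -0.153, 0.1) rows: [-0.3205  0.0006  0.0474] turn 6.2
t: 19.75
eef_pos: [0.4855, -0.1532, 0.0989]
ee_rot: [3.112, 0.005, 1.562]
force: [-0.8, -0.5, 0.4]
width: 0.0598
t19.75 [ 0.4855 -0.1532  0.0989] [3.112 0.005 1.562] q [ 0.09  0.2  -0.55  0.01 -0.8  -1.67] w0.0598 F [-0.8 -0.5  0.4]
```

View pics/r_w.png

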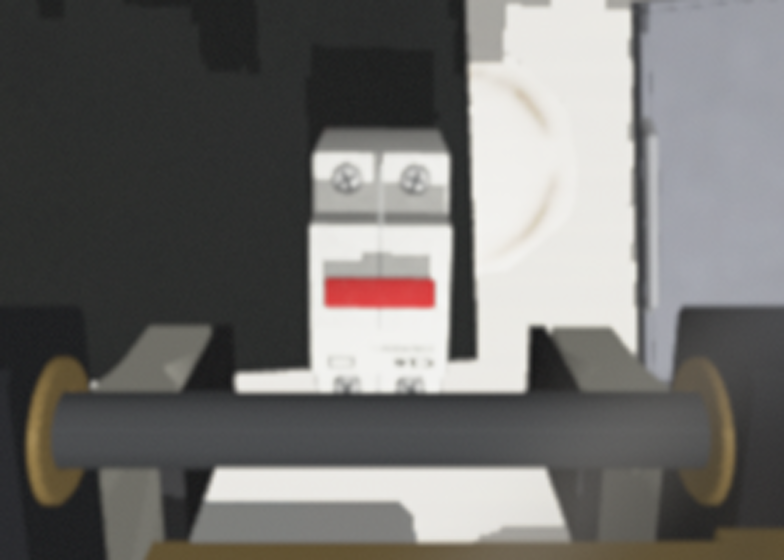

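Run:
```python
from h import *
import pickle
s=pickle.load(open("r.pkl","rb"))
f=lambda p,z:np.round(atz(ray_wrist(s,(150+p[0]/2.8,120+p[1]/2.8)),z),4)
print(f((313,153),.042),f((448,153),.042),"tog",f((380,293),.062),"step",f((309,225),.056),f((452,225),.056))
goal((.486,-.153,.013),89.5);goal((.486,-.153,.15),89.5)
```

```text
[ 0.4503 -0.1705  0.042 ] [ 0.4506 -0.1351  0.042 ] tog [ 0.4821 -0.153   0.062 ] step [ 0.466  -0.1708  0.056 ] [ 0.4663 -0.1349  0.056 ]
(0.486, -0.153, 0.013) rows: [ 0.0005 -0.0032  0.0869] turn 0.0
(0.486, -0.153, 0.15) rows: [-0.0002  0.0012 -0.0501] turn 0.0
```

```bash
python3 -m handwheel '[[[0.06,0,-0.001,0.035,0],[0.06,0.0005,-0.002,0.065,0],[0.06,0.0005,-0.002,0.08,0],[0.06,0.0005,-0.002,0.086,0],[0.06,0.0005,-0.002,0.086,0],[0.025,0.0005,-0.002,0.086,0],[0.025,0.0005,-0.002,0.086,0],[0.025,0.0005,-0.002,0.086,0],[0.025,0.0005,-0.002,0.086,0],[0.025,0.0005,-0.002,0.086,0],[0.025,0.0005,-0.002,0.086,0]]]' 25 && python3 -c "
from h import *
s=st();goal((.4865,-.153,.11),89.5)"
```

```text
t: 20.72
eef_pos: [0.4879, -0.1529, 0.0149]
ee_rot: [3.108, 0.005, 1.562]
force: [-1.4, 1.8, 6.2]
width: 0.0358
t20.72 [ 0.4879 -0.1529  0.0149] [3.108 0.005 1.562] q [ 0.09  0.32 -0.63  0.01 -0.58 -1.68] w0.0358 F [-1.4  1.8  6.2]
(0.4865, -0.153, 0.11) rows: [-0.0005  0.0018 -0.0951] turn 0.0
```

```bash
python3 -m handwheel '[[[0.025,0,0,-0.01,0],[0.025,0,0.001,-0.04,0],[0.025,0,0.0015,-0.08,0],[0.025,0,0.002,-0.085,0],[0.025,0,0.002,-0.085,0]]]' 25
python3 - <<'E'
from h import *
s=st()
im=grab_frame("wrist");cv2.imwrite("pics/s_w.png",cv2.resize(im[120:320,150:430],None,fx=2.8,fy=2.8,interpolation=cv2.INTER_CUBIC))
goal((.468,.0055,.10),95.7);goal((.468,.0055,.03),95.7)
E
```

```text
t: 21.13
eef_pos: [0.489, -0.1525, 0.1029]
ee_rot: [3.102, 0.005, 1.563]
force: [-0.3, -0.3, -1.4]
width: 0.0361
t21.13 [ 0.489  -0.1525  0.1029] [3.102 0.005 1.563] q [ 0.09  0.19 -0.54  0.01 -0.8  -1.68] w0.0361 F [-0.3 -0.3 -1.4]
(0.468, 0.0055, 0.1) rows: [ 0.1577 -0.0209 -0.0005] turn -6.2
(0.468, 0.0055, 0.03) rows: [ 0.158  -0.0235  0.0695] turn -6.2
```

View pics/s_w.png

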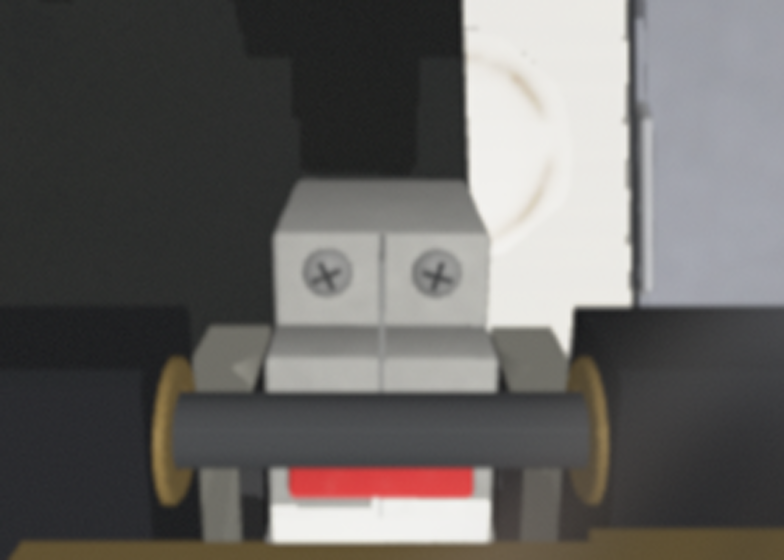

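```bash
python3 -m handwheel '[[[0.025,0.02,-0.003,0,-1],[0.025,0.05,-0.006,0,-3],[0.025,0.085,-0.012,0,-5],[0.025,0.12,-0.017,0,-6.2],[0.025,0.148,-0.021,0,-6.2],[0.025,0.158,-0.021,0,-6.2],[0.025,0.158,-0.022,0.02,-6.2],[0.025,0.158,-0.023,0.045,-6.2],[0.025,0.158,-0.0235,0.065,-6.2],[0.025,0.158,-0.0235,0.07,-6.2],[0.025,0.158,-0.0235,0.07,-6.2]]]' 25
python3 - <<'E'
from h import *
s=st()
goal((.468,.0055,.016),95.7)
E
```

```text
t: 22.1
eef_pos: [0.4661, 0.0045, 0.0272]
ee_rot: [3.111, 0.01, 1.67]
force: [0.4, 0.5, -0.9]
width: 0.0362
t22.10 [0.4661 0.0045 0.0272] [3.111 0.01  1.67 ] q [ 0.45  0.24 -0.73  0.04 -0.58 -1.95] w0.0362 F [ 0.4  0.5 -0.9]
(0.468, 0.0055, 0.016) rows: [0.001  0.0017 0.0113] turn -0.0
```

```bash
python3 -m handwheel '[[[0.025,0.001,0.001,0.005,0],[0.025,0.001,0.001,0.009,0],[0.025,0.001,0.001,0.0115,0],[0.025,0.001,0.001,0.013,0],[0.025,0.001,0.001,0.013,0]]]' 25
```

```text
t: 22.52
eef_pos: [0.468, 0.0055, 0.0157]
ee_rot: [3.11, 0.01, 1.67]
force: [-4.2, -0.7, 12.3]
width: 0.036
```

Seated with 12 N contact at the expected height. Release and rise.

```bash
python3 -m handwheel '[[[0.038,0,0,-0.0005,0],[0.045,0,0,-0.001,0],[0.055,0,0,-0.001,0],[0.06,0,0,-0.001,0],[0.06,0,0,-0.001,0],[0.06,0,0.0005,-0.015,0],[0.06,0,0.0015,-0.045,0],[0.06,0,0.003,-0.085,0],[0.06,0,0.005,-0.125,0],[0.06,0,0.006,-0.165,0],[0.06,0,0.007,-0.20,0],[0.06,0,0.007,-0.20,0],[0.06,0,0.007,-0.20,0]]]'
python3 - <<'E'
from h import *
import pickle
s=st();pickle.dump(s,open("u.pkl","wb"))
im=grab_frame("wrist");cv2.imwrite("pics/u_w.png",cv2.resize(im[60:270,200:480],None,fx=2.8,fy=2.8,interpolation=cv2.INTER_CUBIC))
im=grab_frame("scene");cv2.imwrite("pics/u_s.png",cv2.resize(im[150:240,190:310],None,fx=6.5,fy=6.5,interpolation=cv2.INTER_CUBIC))
E
```

```text
t: 23.6
eef_pos: [0.4694, 0.008, 0.218]
ee_rot: [3.105, 0.008, 1.67]
force: [0.2, 0.7, -1.3]
width: 0.0599
t23.60 [0.4694 0.008  0.218 ] [3.105 0.008 1.67 ] q [ 0.46 -0.   -0.47  0.02 -1.07 -1.94] w0.0599 F [ 0.2  0.7 -1.3]
```

View pics/u_w.png

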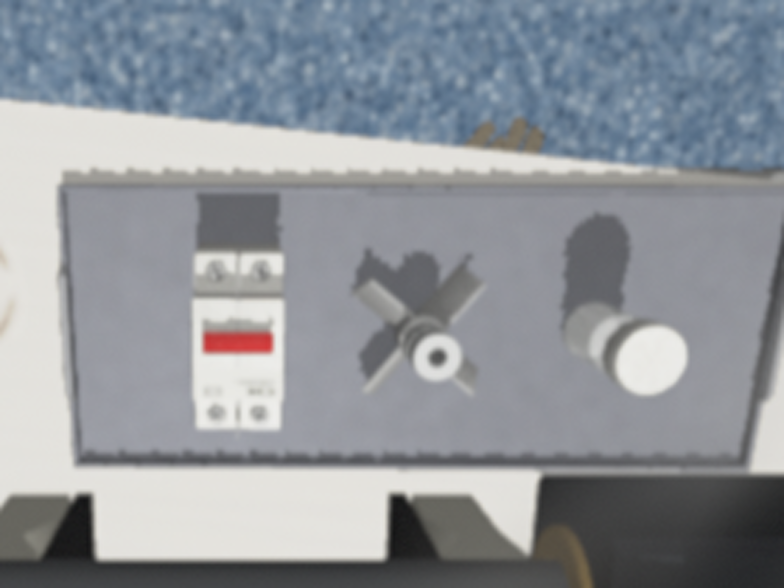

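View pics/u_s.png

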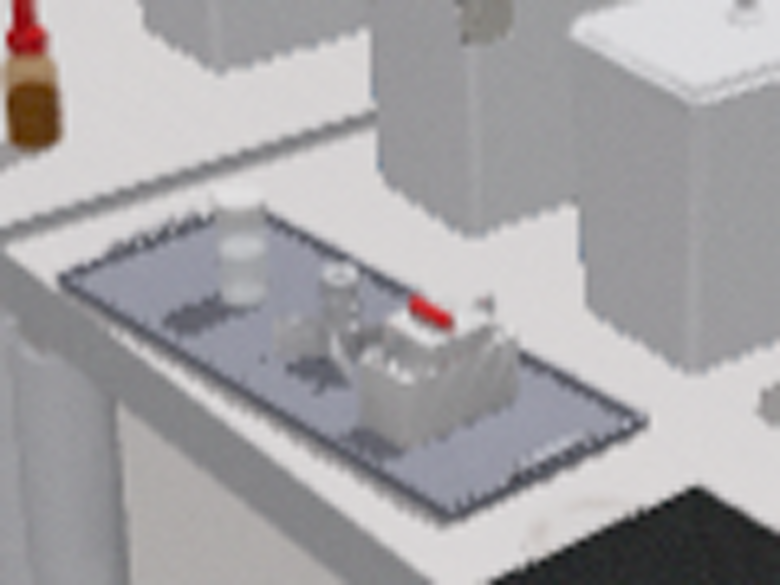

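Run:
```python
from h import *
import pickle
s=pickle.load(open("u.pkl","rb"))
f=lambda p,z:atz(ray_wrist(s,(200+p[0]/2.8,60+p[1]/2.8)),z)
a=np.radians(5.7);ex=np.array([np.cos(a),np.sin(a)]);ey=np.array([-ex[1],ex[0]])
Q={}
for n,p,z in(("vial",(649,357),.063),("coup",(438,356),.047),("b1",(193,252),.043),("b2",(284,252),.043),("b3",(196,429),.043),("b4",(280,429),.043),("bl1",(361,288),.013),("bl2",(473,273),.013),("bl3",(370,388),.013),("bl4",(468,380),.013),("NR",(61,180),.009),("FR",(77,465),.009),("FL",(745,466),.009)):
    X=f(p,z);d=X[:2]-[.460,.0855];Q[n]=np.array([d@ex,d@ey]);print(n,"tray",np.round(Q[n],4))
print("brk",np.mean([Q[k] for k in("b1","b2","b3","b4")],0),"ang",(Q["b3"]-Q["b1"]),(Q["b4"]-Q["b2"]),"paddle",np.mean([Q[k] for k in("bl1","bl2","bl3","bl4")],0))
```

```text
vial tray [-0.0006  0.0788]
coup tray [0.003  0.0014]
b1 tray [-0.0382 -0.0978]
b2 tray [-0.0382 -0.0617]
b3 tray [ 0.0359 -0.0977]
b4 tray [ 0.0358 -0.0621]
bl1 tray [-0.0195 -0.0264]
bl2 tray [-0.0261  0.022 ]
bl3 tray [ 0.0259 -0.0203]
bl4 tray [0.022  0.0238]
NR tray [-0.0649 -0.1561]
FR tray [ 0.0653 -0.1566]
FL tray [0.0645 0.1583]
brk [-0.001197   -0.07982279] ang [7.40740907e-02 9.51215701e-05] [ 0.07400064 -0.00048564] paddle [ 0.00058216 -0.00020375]
```

```bash
python3 -c "
from h import *
st();arm.job_done()"
```

```text
t23.70 [0.4677 0.0074 0.215 ] [3.111 0.01  1.67 ] q [ 0.46 -0.   -0.48  0.02 -1.07 -1.94] w0.0597 F [-0.2 -0.2 -1.2]
the job is handed in; nothing more can be done
```

All four parts are on the tray, and I handed the job in at about 24 s of robot time. I set down the paddle first, then the coupling on its hub, the vial and the breaker. The hand-in gives no verdict, so the figures below are from my own last wrist and scene pictures.

| Part | Where it ended up (tray frame, x / y) | State |
|---|---|---|
| Paddle | about +1 / 0 mm | flat |
| Coupling | about 3 mm from the paddle centre | upright on the hub |
| Vial | about -1 / +79 mm | upright |
| Breaker | about -1 / -80 mm | on its underside, square within about 0.5° |

- **Clearances:** The gripper is open, about 0.2 m above the tray and touching nothing. None of the moves went close to the bottles or the flask. I did not measure their positions again at the end.
- **Contact forces:** The largest I read while setting parts down was about 12 N.
- **Disagreements:** My first rough reading of the tray centre in the scene camera was about 7 mm off in y. An overlay of the wrist-camera result on that picture then fitted the tray to within about 2–3 mm. The paddle's grip closed to 25 mm instead of about 40 mm because its blades are pitched. The tool also leaned by up to 0.04 rad over the run. Neither affected where the parts ended up.

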